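Roll a freshly labelled sample canister down under the hand pad

TASK

Press the label onto the sample canister: take the hand pad by its grip, lay its flat face on the canister where it is parked on the labelling board and, pressing lightly and steadily (the thin wall dents under a hard push), roll the canister a full turn along the board and over the low rib until it sits in the seat against the end stop. Move the canister only by rolling it under the pad, never lift it or touch it with the fingers; then set the pad down flat on the bare worktop, let go, and leave the other things where they are.

Things in the scene. Friction and masses are not known exactly. Their poses are not given: they have to be found in the camera images.
- palm_pad: loose hand pad, 0.22 kg: flat white plate 90 (x) x 150 (y) x 9 mm, dark rubber below; on top a centred upright wooden grip bar 56 mm long in x, 24 mm thick in y (pinch it across y), rising to 55 mm above the underside. Origin: centre of the underside, z up. Stands flat on the worktop, to the robot's right. Its push on the canister counts from 3 N and must never exceed 20 N
- canister: loose thin-walled metal canister, a rigid cylinder 28 mm in diameter, 80 mm long, about 0.09 kg, with a white label and a grey cap, lying on the board. Origin at its centre, on its axis; x along the cylinder (cap at +x); z points up at the start and turns as it rolls. Rolling under the pad without slip, it travels half as far as the pad
- board: labelling board fixed on the worktop, to the robot's left: rigid flat bed 130 (x) x 230 (y) mm, its top 12 mm above the worktop. Origin: centre of the underside; z up; the canister is rolled along +y. Fences 8 mm high run along both sides, inner faces at x = +-49.5 mm. Rolling over a rib lifts the canister by up to the rib's height
- park (a point): centre of the canister while parked: 26 mm above the worktop, at board y = -45 mm, between two rounded ribs 1.5 mm high at y = -53 and -37 mm; axes as the board's
- seat (a point): centre of the seated canister: 26 mm above the worktop, at board y = +55 mm, 100 mm from park, between a rounded rib at y = +43 mm (a clamped strip whose height over the bed differs each time, 3 to 4.5 mm) and the end stop, whose face is at y = +69.5 mm; the stop rises only 16 mm above the bed, so the pad passes over it; axes as the board's
- timer: bystander: white bench timer 26 x 56 x 58 mm, standing; origin at the centre of its underside
- slide_box: bystander: closed blue slide box 90 x 64 x 34 mm; origin at the centre of its underside
- oil_bottle: bystander: small brown bottle with black cap, 29 mm in diameter, 67 mm tall; origin at the centre of its underside
- cassette: bystander: flat white test cassette 70 x 21 x 5 mm; origin at the centre of its underside
- analyser_tall: obstacle: tall dark blue analyser with a screen, about 0.15 m wide and 0.35 m tall, fixed between the pad's place and the board, its front about 0.13 m behind the worktop's front edge; pass the gripper in front of it (at x under about 0.43) or well above it. Origin at the centre of its underside

How it is judged:
By the outcome, as a careful person would: the job done as asked, in the order asked, and still so for the second after the job is handed in, with the robot touching nothing.
It also fails if it takes over 72 s, if anything falls off the work surface, if the arm or the gripper's body presses on something with over 40 N, if the wrist force passes 120 N, or if a joint passes its speed limit or range.

ROBOT

A 6-joint arm with a two-finger parallel gripper is mounted at the origin on a cart in front of the work surface, level with it; the furniture and walls round the work are solid. World frame = base frame: x ahead of the robot, y to its left, z up, the work surface at z = 0. Lengths are in m, angles in rad, forces in N, time in s.
With the tool pointing down it reaches from about 0.325 to 0.75 m from the base axis. Payload 7.6 kg.
Tool frame: the origin (TCP) lies at the very end of the fingers, on their centre line; the grasp point (between the pads) lies 19 mm behind it; z points along the fingers, y is the direction in which the jaws open and shut (so a half turn about z gives the same grasp; the last joint's range is limited). The gripper opens to 85 mm and grips with 20 to 120 N. Pads are 22 mm wide; open, the fingers measure 114 mm over their backs; the gripper's body (76 mm by 85 mm) begins 54 mm behind the grasp point. The pads swing forward as they close: fully open they stand 13 mm farther back than shut.
Start: joints at [1.074, 0.052, 1.401, -0, 1.689, -0.07], TCP at [0.217, 0.478, 0.231] pointing down, gripper open.
Joint ranges: [-2.9, 2.9], [-0.91, 2.17], [0.12, 2.37], [-1.06, 4.2], [0.26, 2.73], [-2.93, 2.93]. Speed limits (rad/s): [2.57, 2.57, 3.01, 3.14, 3.14, 3.14].

INTERFACE

Orientations are given as [roll, pitch, yaw] about the fixed x, y, z axes, in that order (R = Rz(yaw) Ry(pitch) Rx(roll)).
In Python, from plant import arm gives the robot as it stands. The module is installed in compiled form; this text tells all that it offers.
- The arm moves only by the tool jog_arm, never from a script. Its argument "moves" is a list of rows, each an object of numbers: "dx", "dy", "dz": the shift along the tool's x, y, z in mm; "roll": the turn about the tool's z in degrees. A call has 1 to 12 rows; each row is the pose to reach, as a shift and turn from the pose commanded when the call began, along the tool's axes at that moment; what a row does not reach only later rows make up. A row lasts 1/8 s, in which the tool goes at most 62.5 mm and 10.7 degrees, less where a joint would pass 70% of its speed; a pose out of reach is approached as far as the arm can. A call with a gripper value outside its range is refused whole. "hand" is the opening, from 0 (shut) to 1 (fully open), set as the call begins (left out, the last holds). The fingers move at their own pace and stop on an object; "force" is the grip in N (left out, the last holds). Time passes only in rows, so rows that repeat a pose let the fingers close. It gives the time, the measured TCP pose, the force and the opening at its end, in the units of the state.
- arm.observe(): the state, without advancing time (a new reading comes with each control period).
- arm.snapshot(name): name is "scene" or "side" or "wrist"; returns a dict with "frame" (480x640x3 uint8, red, green, blue), "K" (3x3 intrinsics, pixels), "k1" (the pictures are not rectified: a ray, as slopes to the right and down, at radius r is drawn at 1 + k1 r^2 times it, then the intrinsics apply), "pose" (4x4, takes a point from camera to world coordinates); the wrist camera has in their place "mount" (4x4, takes a point from camera to tool coordinates, whose origin is the TCP and whose axes are the flange's). Camera axes: x right, y down, z forward; pixel columns grow to the right and rows downward; lengths in m; the calibration is good to about 2 mm. A picture is of the moment at which its call begins: read the wrist's pose just before it. There is no depth.
- arm.finish_job(): hands the job in, once; it reports no verdict.
The state is a dict: "time": time; "joints": joint angles; "joint_velocities": joint speeds; "joint_efforts": joint torques, N m; "position": TCP position; "orientation": TCP orientation; "wrist_force": force on the tool from outside, world axes, zero at the start; "torque": the same for the moment, N m; "finger_gap": opening from 0.0 (shut) to 1.0 (fully open).
Only numpy, scipy, OpenCV 4.12 (cv2) and the standard library are available. Lean on these libraries where they do the work, as an engineer would, in place of code of your own. Each camera call takes 0.05 s, during which the arm holds its last target.

## Working session

There is one attempt and no reset: what is moved stays moved. The work goes in short steps, Python scripts to look and compute and a tool call to move; the robot and the scene stay as the last step left them, time stands still between calls to the robot, and variables do not carry over. Pictures are saved under pics/ and viewed, and the job is handed in when it is done.

Besides the shell and the picture viewer there is one more tool, called in YAML: its name, and indented under it one key for each argument. jog_arm: Moves the arm, as the interface text tells. Its arguments: {"type":"object","properties":{"moves":{"type":"array","items":{"type":"object","properties":{"dx":{"type":"number"},"dy":{"type":"number"},"dz":{"type":"number"},"roll":{"type":"number"}}}},"hand":{"type":"number"},"force":{"type":"number"}},"required":["moves"]}

```bash
mkdir -p pics
cat > h.py <<'E'
import numpy as np, cv2
from plant import arm
from scipy.spatial.transform import Rotation as R
def snap(n,f):
    s=arm.observe() 
    d=arm.snapshot(n)
    cv2.imwrite('pics/'+f+'.png',d['frame'][:,:,::-1])
    if 'pose' not in d:
        T=np.eye(4);T[:3,:3]=R.from_euler('xyz',s['orientation']).as_matrix();T[:3,3]=s['position']
        d['pose']=T@d['mount']
    np.savez('pics/'+f+'.npz',K=d['K'],k1=d['k1'],pose=d['pose'])
    return d
def load(f): return np.load('pics/'+f+'.npz')
def ray(d,uv):
    K=d['K'];k1=float(d['k1'])
    xd=np.array([(uv[0]-K[0,2])/K[0,0],(uv[1]-K[1,2])/K[1,1]])
    x=xd.copy()
    for _ in range(30): x=xd/(1+k1*(x@x))
    P=d['pose'];return P[:3,3],P[:3,:3]@np.array([x[0],x[1],1])
def onz(d,uv,z):
    o,v=ray(d,uv);return o+v*(z-o[2])/v[2]
def tri(d1,u1,d2,u2):
    o1,v1=ray(d1,u1);o2,v2=ray(d2,u2)
    t=np.linalg.lstsq(np.c_[v1,-v2],o2-o1,rcond=None)[0]
    a=o1+v1*t[0];b=o2+v2*t[1];return (a+b)/2,np.linalg.norm(a-b)
def proj(d,p):
    P=d['pose'];c=P[:3,:3].T@(np.array(p)-P[:3,3]);x=c[:2]/c[2];x=x*(1+float(d['k1'])*(x@x));K=d['K']
    return np.array([K[0,0]*x[0]+K[0,2],K[1,1]*x[1]+K[1,2]])
E
python3 - <<'E'
from h import *
s=arm.observe();print(s)
for n in ['scene','side','wrist']:
    d=snap(n,n+'0');print(n,d['pose'].round(3).tolist(),d['K'].tolist(),d['k1'])
E
```

```text
{'time': 0.0, 'joints': array([ 1.07371279e+00,  5.28037206e-02,  1.40174150e+00,  3.23574805e-05,
        1.68860116e+00, -7.03041283e-02]), 'joint_velocities': array([ 2.62568439e-03,  1.92802114e-03, -1.19645348e-03, -2.64644372e-03,
       -7.71992882e-04, -4.07009180e-05]), 'joint_efforts': array([ 2.13436242e-04, -3.81652880e+01, -3.60199428e+01, -1.06290322e-04,
        6.03375796e-03, -2.33007546e-05]), 'position': array([0.21714562, 0.47765191, 0.23048126]), 'orientation': array([-3.14004502e+00, -1.41203483e-04,  2.71481692e+00]), 'wrist_force': array([0.83797921, 0.95773321, 0.22771321]), 'torque': array([0.0118951 , 0.02440487, 0.00291861]), 'finger_gap': 0.99958321195468}
scene [[0.82, -0.35, 0.454, -0.081], [-0.573, -0.515, 0.638, -0.989], [0.01, -0.782, -0.623, 0.971], [0.0, 0.0, 0.0, 1.0]] [[536.041484950486, 0.0, 315.44038732239835], [0.0, 536.041484950486, 234.98892494940864], [0.0, 0.0, 1.0]] -0.1335876135495663
side [[-0.992, -0.069, 0.107, 0.444], [-0.127, 0.512, -0.849, 1.023], [0.003, -0.856, -0.517, 0.71], [0.0, 0.0, 0.0, 1.0]] [[539.9833848563635, 0.0, 316.1498389632708], [0.0, 539.9833848563635, 237.88060889749235], [0.0, 0.0, 1.0]] 0.014269695637988352
wrist [[0.413, 0.867, 0.279, 0.147], [0.911, -0.393, -0.129, 0.509], [-0.002, 0.307, -0.952, 0.373], [0.0, 0.0, 0.0, 1.0]] [[375.92204836592424, 0.0, 319.553787345452], [0.0, 375.92204836592424, 235.02990243287206], [0.0, 0.0, 1.0]] -0.01659236163105065
```

View pics/scene0.png

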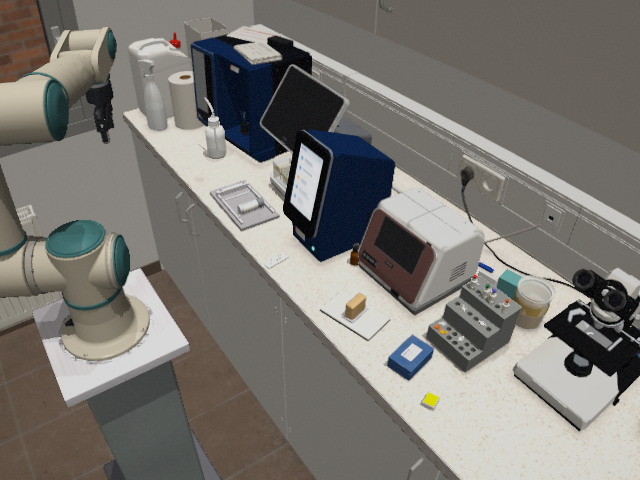

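View pics/side0.png

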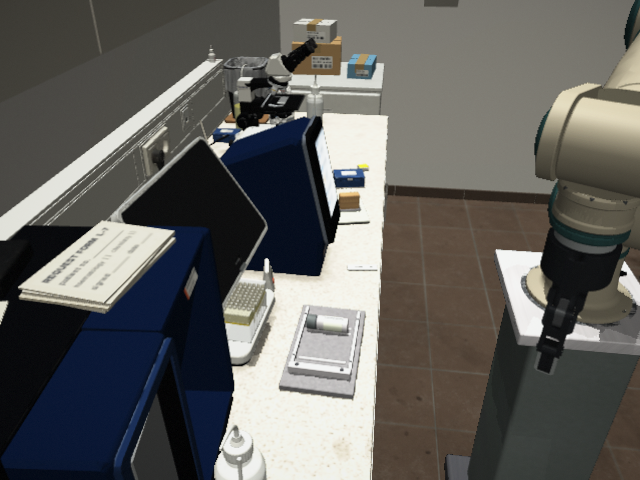

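View pics/wrist0.png

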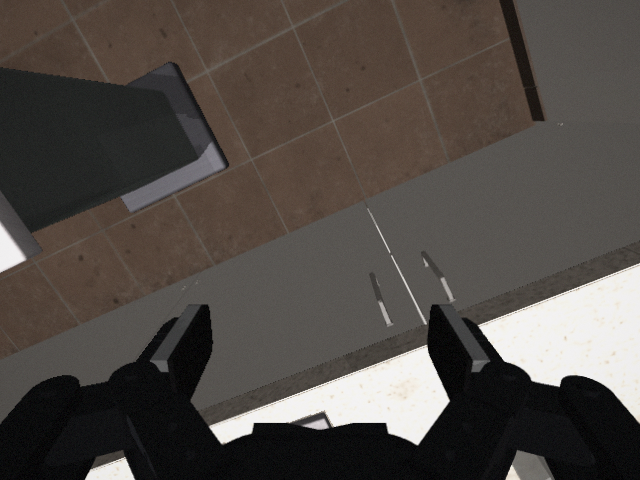

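The scene view shows the pad at about (356,313) with its grip at (356,305), and the board at about (243,204) with the canister at (249,207). The side view shows the board at about (325,350) and the canister at (328,324). I'll zoom in.

Run:
```python
import cv2
a=cv2.imread('pics/scene0.png');b=cv2.imread('pics/side0.png')
cv2.imwrite('pics/z1.png',cv2.resize(a[280:350,310:400],None,fx=8,fy=8,interpolation=2))
cv2.imwrite('pics/z2.png',cv2.resize(a[170:235,200:285],None,fx=9,fy=9,interpolation=2))
cv2.imwrite('pics/z3.png',cv2.resize(b[295:405,270:375],None,fx=5.4,fy=5.4,interpolation=2))
cv2.imwrite('pics/z4.png',cv2.resize(b[160:280,320:390],None,fx=5,fy=5,interpolation=2))
```

```text
(no output)
```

View pics/z1.png

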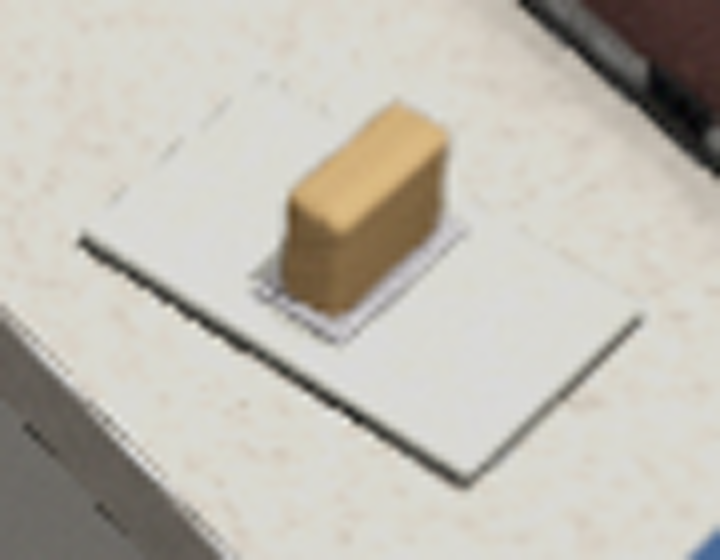

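View pics/z2.png

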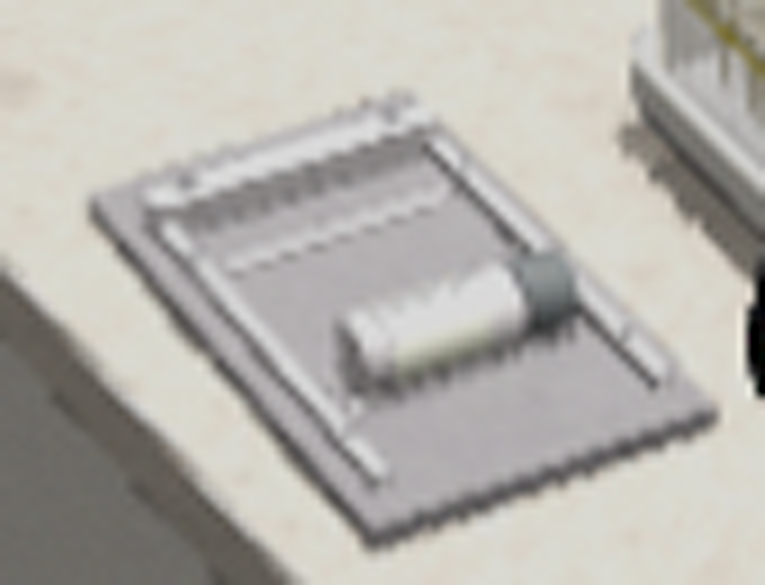

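View pics/z3.png

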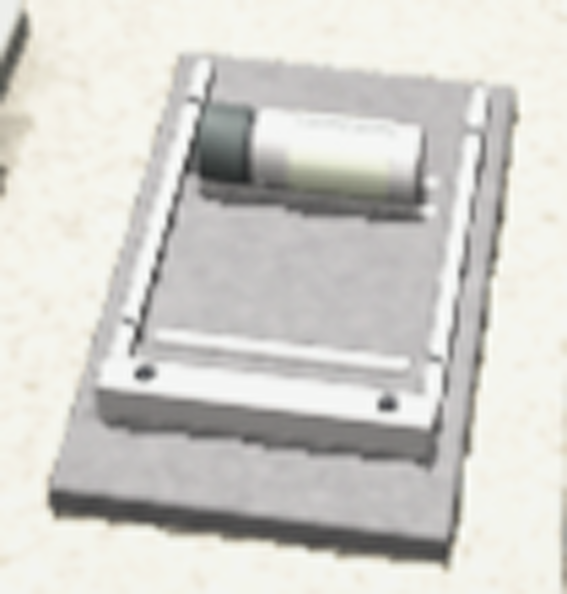

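View pics/z4.png

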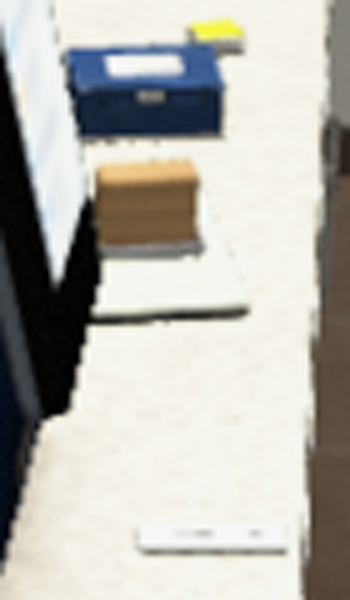

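Run:
```python
from h import *
S=load('scene0');D=load('side0')
c=lambda p,s,o:((p[0]+.5)/s-.5+o[0],(p[1]+.5)/s-.5+o[1])
z1=lambda *p:c(p,8,(310,280));z2=lambda *p:c(p,9,(200,170));z3=lambda *p:c(p,5.4,(270,295));z4=lambda *p:c(p,5,(320,160))
def show(n,P):
    P=np.array(P);print(n,P.round(4).tolist(),'c',P.mean(0).round(4),[round(float(np.linalg.norm(P[i]-P[i-1])),4) for i in range(len(P))],[round(float(np.degrees(np.arctan2(*(P[i]-P[i-1])[1::-1]))),1) for i in range(len(P))])
show('pad',[onz(S,z1(*p),.009) for p in [(80,233),(465,480),(640,316),(265,78)]])
show('grip',[onz(S,z1(*p),.055) for p in [(290,190),(340,235),(447,140),(397,102)]])
show('boardS',[onz(S,z2(*p),.012) for p in [(90,198),(373,538),(715,410)]])
show('boardD',[onz(D,z3(*p),.012) for p in [(180,55),(517,88),(450,540),(50,495)]])
# triangulated checks
print('board corner',tri(S,z2(90,198),D,z3(450,540)),tri(S,z2(373,538),D,z3(517,88)),tri(S,z2(715,410),D,z3(180,55)))
print('grip',tri(S,z1(290,190),D,z4(200,180)),tri(S,z1(397,102),D,z4(100,165)))
show('canS',[onz(S,z2(*p),.026) for p in [(370,360),(548,290)]])
show('canD',[onz(D,z3(*p),.026) for p in [(422,165),(200,143)]])
```

```text
pad [[0.4617, -0.2485, 0.009], [0.4969, -0.393, 0.009], [0.5815, -0.3732, 0.009], [0.5501, -0.2263, 0.009]] c [ 0.5226 -0.3102  0.009 ] [0.0911, 0.1488, 0.0869, 0.1502] [-165.9, -76.3, 13.2, 102.1]
grip [[0.4973, -0.3049, 0.055], [0.4983, -0.3278, 0.055], [0.549, -0.3151, 0.055], [0.5467, -0.2938, 0.055]] c [ 0.5228 -0.3104  0.055 ] [0.0506, 0.023, 0.0523, 0.0214] [-167.4, -87.7, 14.1, 96.1]
boardS [[0.4654, 0.368, 0.012], [0.454, 0.1369, 0.012], [0.5825, 0.1339, 0.012]] c [0.5006 0.2129 0.012 ] [0.2618, 0.2314, 0.1286] [116.6, -92.8, -1.4]
boardD [[0.5821, 0.1463, 0.012], [0.4528, 0.1494, 0.012], [0.4625, 0.3758, 0.012], [0.5898, 0.3737, 0.012]] c [0.5218 0.2613 0.012 ] [0.2275, 0.1294, 0.2267, 0.1274] [-91.9, 178.7, 87.5, -0.9]
board corner (array([0.4646644 , 0.37203448, 0.00897277]), np.float64(0.004474857427073611)) (array([0.45459151, 0.1423126 , 0.00721378]), np.float64(0.003777712424784646)) (array([0.5843783 , 0.13923935, 0.00708827]), np.float64(0.0026199930591598642))
grip (array([ 0.49603304, -0.30161343,  0.04994955]), np.float64(0.007752057604547908)) (array([ 0.54642936, -0.29479005,  0.05646411]), np.float64(0.001219622431812627))
canS [[0.4922, 0.2065, 0.026], [0.5622, 0.2082, 0.026]] c [0.5272 0.2074 0.026 ] [0.07, 0.07] [-178.6, 1.4]
canD [[0.4841, 0.215, 0.026], [0.5646, 0.2135, 0.026]] c [0.5244 0.2142 0.026 ] [0.0805, 0.0805] [178.9, -1.1]
```

```bash
cat >> h.py <<'E'
def go(p,yawdeg=None,base=None):
    s=arm.observe()
    Rm=R.from_euler('xyz',s['orientation']).as_matrix()
    d=Rm.T@(np.array(p)-s['position'])*1000
    y=np.degrees(s['orientation'][2]);r=0 if yawdeg is None else (y-yawdeg+180)%360-180
    print('dx %.1f dy %.1f dz %.1f roll %.2f'%(*d,r))
E
python3 - <<'E'
from h import *
go((.45,.23,.25),178); go((.45,.33,.25),178)
E
```

```text
dx -314.5 dy -129.2 dz -19.2 roll -22.45
dx -273.1 dy -38.1 dz -19.3 roll -22.45
```

jog_arm:
  moves:
    - {"dx": -273, "dy": -38, "dz": -19, "roll": -22.4}
    - {"dx": -273, "dy": -38, "dz": -19, "roll": -22.4}
    - {"dx": -273, "dy": -38, "dz": -19, "roll": -22.4}
    - {"dx": -273, "dy": -38, "dz": -19, "roll": -22.4}
    - {"dx": -273, "dy": -38, "dz": -19, "roll": -22.4}
    - {"dx": -273, "dy": -38, "dz": -19, "roll": -22.4}
    - {"dx": -273, "dy": -38, "dz": -19, "roll": -22.4}
    - {"dx": -273, "dy": -38, "dz": -19, "roll": -22.4}

```text
time: 1.15
position: [0.4492, 0.3311, 0.2502]
orientation: [3.142, -0.0, 3.107]
wrist_force: [-0.2, 0.0, -0.4]
finger_gap: 1.001
```

Run:
```python
from h import *
s=arm.observe();print(s['position'],s['orientation'],s['joint_velocities'].round(3))
snap('wrist','w1')
```

```text
[0.44918718 0.33108723 0.25021653] [ 3.14155194e+00 -2.74950544e-04  3.10737490e+00] [-0.    -0.001 -0.003 -0.003 -0.001 -0.002]
```

View pics/w1.png

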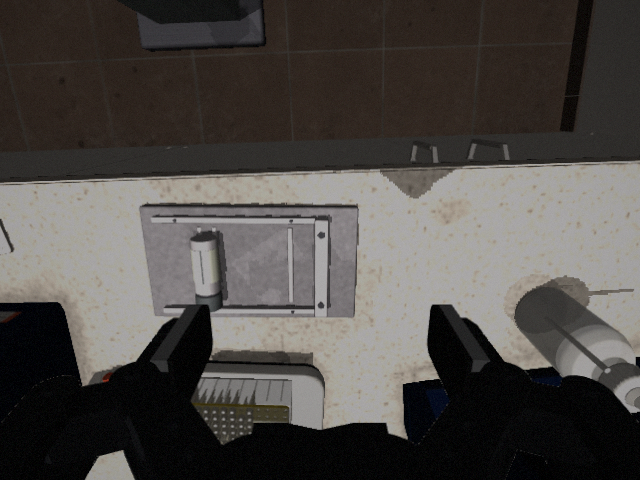

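Board corners are near (141,206), (357,205), (355,318) and (155,318), and the canister is at about (206,270). I'll take a second wrist view from further right.

Run:
```python
from h import *
go((.43,.21,.21),178)
```

```text
dx 15.1 dy -121.7 dz 40.3 roll 0.04
```

jog_arm:
  moves:
    - {"dx": 15, "dy": -60, "dz": 20}
    - {"dx": 15, "dy": -122, "dz": 40}
    - {"dx": 15, "dy": -122, "dz": 40}
    - {"dx": 15, "dy": -122, "dz": 40}
    - {"dx": 15, "dy": -122, "dz": 40}

```text
schema error: expected keys dx, dy, dz, roll
```

Run:
```python
from h import *
s=arm.observe();print(s['time'],s['position'],s['orientation'],s['joint_velocities'].round(3))
d=snap('wrist','w2')
a=cv2.imread('pics/w1.png');b=cv2.imread('pics/w2.png')
cv2.imwrite('pics/z5.png',cv2.resize(a[195:330,130:370],None,fx=3.3,fy=3.3,interpolation=2))
```

```text
1.2 [0.44922401 0.33108013 0.25033648] [ 3.14145910e+00 -8.79127322e-05  3.10743872e+00] [-0.003 -0.001 -0.003  0.    -0.001 -0.   ]
```

View pics/w2.png

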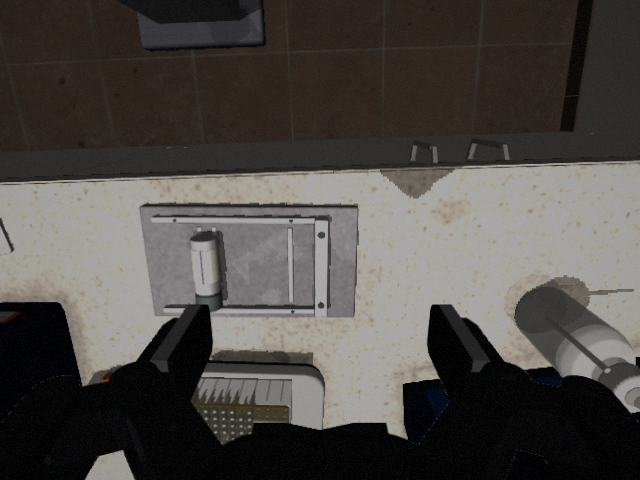

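View pics/z5.png

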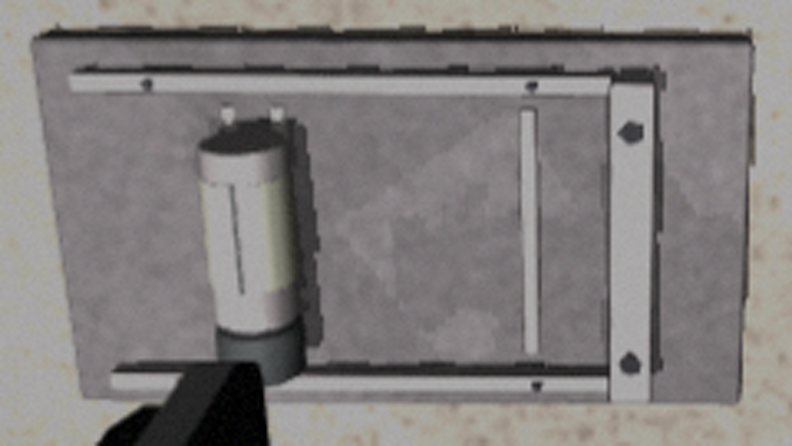

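All four keys have to be in every row.

jog_arm:
  moves:
    - {"dx": 15, "dy": -60, "dz": 20, "roll": 0}
    - {"dx": 15, "dy": -122, "dz": 40, "roll": 0}
    - {"dx": 15, "dy": -122, "dz": 40, "roll": 0}
    - {"dx": 15, "dy": -122, "dz": 40, "roll": 0}
    - {"dx": 15, "dy": -122, "dz": 40, "roll": 0}

```text
time: 1.88
position: [0.431, 0.2102, 0.2111]
orientation: [3.141, 0.001, 3.107]
wrist_force: [0.5, -0.1, -0.2]
finger_gap: 1.0
```

Run:
```python
from h import *
s=arm.observe();print(s['time'],s['position'],s['orientation'],s['joint_velocities'].round(3))
d=snap('wrist','w2b')
go((.45,-.20,.26),193.5)
go((.40,.0,.26),186)
```

```text
1.875 [0.43098607 0.21016586 0.21114251] [3.14066470e+00 1.35411912e-03 3.10725936e+00] [ 0.004  0.006  0.001 -0.002 -0.002 -0.002]
dx -33.1 dy -409.2 dz -49.3 roll -15.46
dx 23.7 dy -211.0 dz -49.2 roll -7.96
```

View pics/w2b.png

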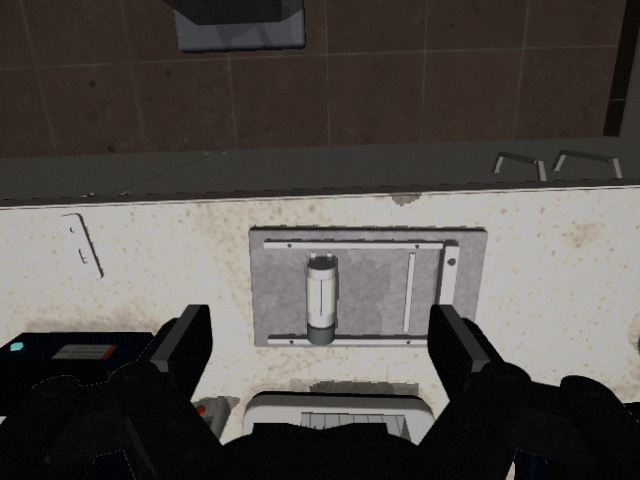

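Run:
```python
import cv2
b=cv2.imread('pics/w2b.png')
cv2.imwrite('pics/z6.png',cv2.resize(b[220:355,245:495],None,fx=3.2,fy=3.2,interpolation=2))
```

```text
(no output)
```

View pics/z6.png

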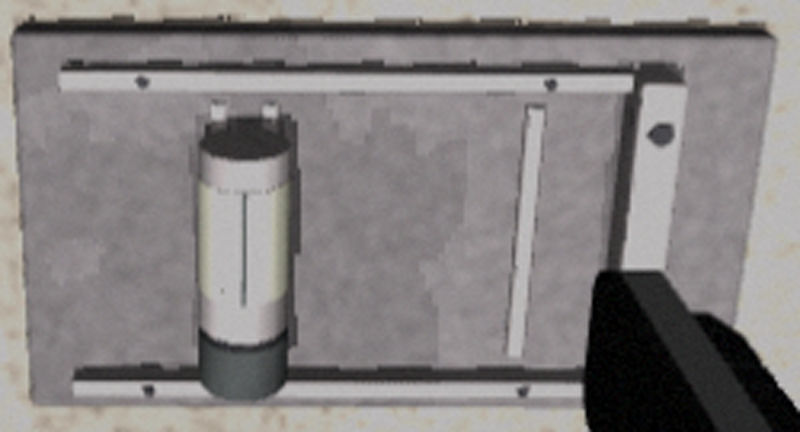

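jog_arm:
  moves:
    - {"dx": 24, "dy": -60, "dz": -25, "roll": -3}
    - {"dx": 24, "dy": -120, "dz": -49, "roll": -8}
    - {"dx": 24, "dy": -180, "dz": -49, "roll": -8}
    - {"dx": 24, "dy": -240, "dz": -49, "roll": -12}
    - {"dx": 5, "dy": -300, "dz": -49, "roll": -15.5}
    - {"dx": -15, "dy": -355, "dz": -49, "roll": -15.5}
    - {"dx": -33, "dy": -409, "dz": -49, "roll": -15.5}
    - {"dx": -33, "dy": -409, "dz": -49, "roll": -15.5}
    - {"dx": -33, "dy": -409, "dz": -49, "roll": -15.5}
    - {"dx": -33, "dy": -409, "dz": -49, "roll": -15.5}

```text
time: 3.18
position: [0.4494, -0.1997, 0.2598]
orientation: [-3.141, 0.001, -2.905]
wrist_force: [-0.4, 0.5, -0.1]
finger_gap: 0.998
```

Run:
```python
from h import *
s=arm.observe();print(s['time'],s['position'],s['orientation'],s['joint_velocities'].round(3))
d=snap('wrist','w3')
```

```text
3.175 [ 0.44935567 -0.19973011  0.25978774] [-3.14119057e+00  8.11421134e-04 -2.90488250e+00] [-0.    -0.006  0.004 -0.002 -0.003 -0.003]
```

View pics/w3.png

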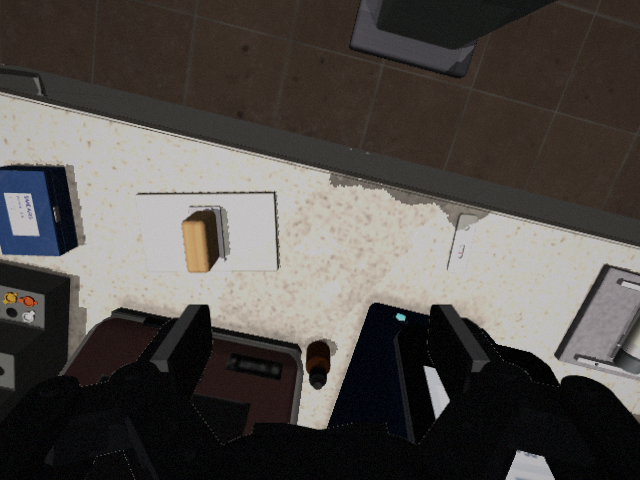

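Pad corners are near (138,194), (275,193), (277,270) and (143,270), with the grip's top at about (200,243). Next I'll measure the board from w1/w2b and move above the pad for a second view.

Run:
```python
from h import *
A=load('w1');B=load('w2b');C=load('w3')
c=lambda p,s,o:((p[0]+.5)/s-.5+o[0],(p[1]+.5)/s-.5+o[1])
a=lambda *p:c(p,3.3,(130,195));b=lambda *p:c(p,3.2,(245,220))
pts={'c-x-y':((33,40),(14,33)),'c-x+y':((751,42),(776,38)),'c+x-y':((84,399),(32,403)),'park1':((228,108),(219,103)),'park2':((278,108),(270,103)),'ribN':((528,108),(536,106)),'ribF':((531,353),(514,356)),'stopN_in':((611,80),(640,84)),'screwstop':((631,132),(661,133)),'f1':((148,84),(142,82)),'f2':((532,86),(551,84)),'f4':((537,386),(522,391)),'axN':((242,155),(247,145))}
for k,(p,q) in pts.items():
    t,e=tri(A,a(*p),B,b(*q)); print(k,t.round(4),round(e,4), onz(A,a(*p),.012)[:2].round(4),onz(B,b(*q),.012)[:2].round(4))
P=[onz(C,p,.009) for p in [(275,193),(138,194),(143,270),(277,270)]]
P=np.array(P);print(P.round(4).tolist(),P.mean(0))
print([onz(C,p,.055).round(4) for p in [(188,222),(210,221),(209,271),(187,271)]])
print('device front base', [onz(C,p,0.01).round(3) for p in [(120,312),(300,345)]])
go((.45,-.31,.2),193.5)
```

```text
c-x-y [0.4577 0.1403 0.0098] 0.0003 [0.4573 0.1413] [0.4568 0.1408]
c-x+y [0.466  0.3682 0.0117] 0.0004 [0.4657 0.3682] [0.4661 0.368 ]
c+x-y [0.5874 0.134  0.0084] 0.0002 [0.5855 0.1358] [0.5849 0.1349]
park1 [0.4811 0.2008 0.0131] 0.0008 [0.4818 0.2003] [0.4811 0.2009]
park2 [0.4822 0.2163 0.0112] 0.0006 [0.4823 0.2164] [0.4816 0.2163]
ribN [0.4848 0.2968 0.0132] 0.0002 [0.485  0.2967] [0.4853 0.2971]
ribF [0.5709 0.293  0.0147] 0.0004 [0.5725 0.2926] [0.5724 0.2937]
stopN_in [0.4737 0.3238 0.0254] 0.0014 [0.4766 0.3236] [0.4793 0.3283]
screwstop [0.4886 0.3296 0.029 ] 0.0003 [0.4942 0.3294] [0.4955 0.3358]
f1 [0.471  0.1787 0.0192] 0.0 [0.473  0.1757] [0.4736 0.178 ]
f2 [0.4754 0.2991 0.0202] 0.0001 [0.4778 0.2984] [0.4784 0.3013]
f4 [0.5807 0.2948 0.0198] 0.0004 [0.5853 0.2939] [0.5858 0.2968]
axN [0.4909 0.2086 0.0272] 0.0039 [0.4978 0.2027] [0.4951 0.2089]
[[0.4633, -0.2471, 0.009], [0.4987, -0.3892, 0.009], [0.5859, -0.3757, 0.009], [0.5497, -0.2272, 0.009]] [ 0.52437976 -0.30980397  0.009     ]
[array([ 0.5003, -0.3197,  0.055 ]), array([ 0.4943, -0.2992,  0.055 ]), array([ 0.5464, -0.2925,  0.055 ]), array([ 0.5516, -0.3141,  0.055 ])]
device front base [array([ 0.646, -0.397,  0.01 ]), array([ 0.639, -0.18 ,  0.01 ])]
dx 25.2 dy -107.3 dz 59.9 roll 0.06
```

jog_arm:
  moves:
    - {"dx": 25, "dy": -54, "dz": 30, "roll": 0}
    - {"dx": 25, "dy": -107, "dz": 60, "roll": 0}
    - {"dx": 25, "dy": -107, "dz": 60, "roll": 0}
    - {"dx": 25, "dy": -107, "dz": 60, "roll": 0}
    - {"dx": 25, "dy": -107, "dz": 60, "roll": 0}

```text
time: 3.85
position: [0.4503, -0.3098, 0.2013]
orientation: [-3.139, 0.002, -2.905]
wrist_force: [-1.0, -0.6, 0.3]
finger_gap: 1.001
```

Run:
```python
from h import *
s=arm.observe();print(s['time'],s['position'],s['orientation'],s['joint_velocities'].round(3))
d=snap('wrist','w4')
a=cv2.imread('pics/w3.png');b=cv2.imread('pics/w4.png')
cv2.imwrite('pics/z7.png',cv2.resize(a[180:285,125:290],None,fx=4,fy=4,interpolation=2))
cv2.imwrite('pics/z8.png',cv2.resize(b[180:330,220:420],None,fx=4,fy=4,interpolation=2))
```

```text
3.85 [ 0.45033496 -0.30984872  0.20125066] [-3.13927080e+00  2.15498446e-03 -2.90512060e+00] [-0.001 -0.002  0.001 -0.002 -0.001 -0.002]
```

View pics/w4.png

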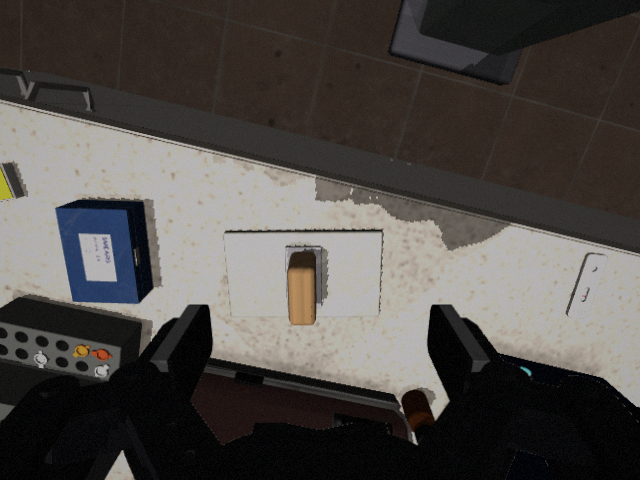

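View pics/z8.png

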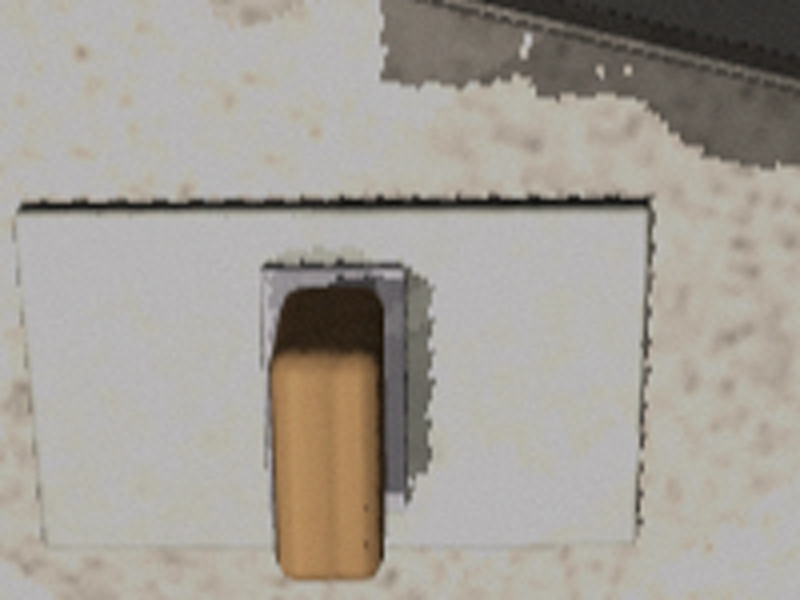

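View pics/z7.png

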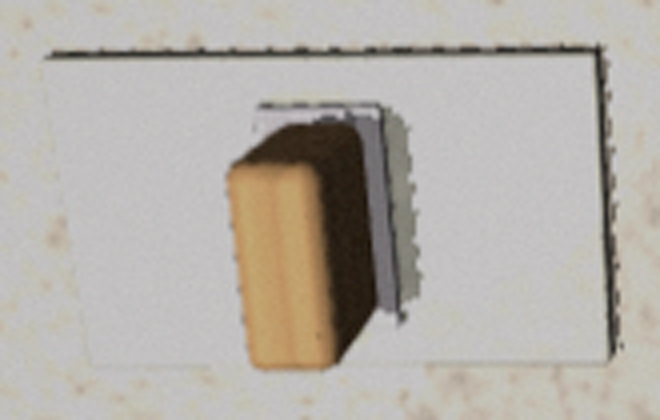

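Run:
```python
from h import *
A=load('w3');B=load('w4')
c=lambda p,o:((p[0]+.5)/4-.5+o[0],(p[1]+.5)/4-.5+o[1])
G=[((230,165),(273,353)),((318,165),(380,353)),((338,368),(380,578)),((250,368),(282,578))]
P=[((45,57),(20,208)),((597,54),(650,205)),((610,360),(635,543)),((90,365),(45,545))]
for n,L,z in (('grip',G,.055),('pad',P,.009)):
    X=[];Y=[]
    for p,q in L:
        p=c(p,(125,180));q=c(q,(220,180));t,e=tri(A,p,B,q);print(n,t.round(4),round(e,4));X.append(t);Y.append((onz(A,p,z)+onz(B,q,z))/2)
    X=np.array(X);Y=np.array(Y);print(X.mean(0).round(4),Y.mean(0).round(4),'yaw',[round(float(np.degrees(np.arctan2(v[1],v[0]))),2) for v in (Y[3]-Y[0],Y[2]-Y[1],Y[1]-Y[0],Y[2]-Y[3])])
```

```text
grip [ 0.5025 -0.327   0.0498] 0.0001
grip [ 0.4962 -0.3053  0.0527] 0.0003
grip [ 0.5483 -0.2928  0.0527] 0.0002
grip [ 0.5525 -0.314   0.0545] 0.0002
[ 0.5249 -0.3097  0.0524] [ 0.5237 -0.3095  0.055 ] yaw [13.38, 13.47, 103.62, 103.7]
pad [ 0.4996 -0.3924  0.0066] 0.0005
pad [ 0.464  -0.2484  0.0062] 0.0006
pad [ 0.5495 -0.2272  0.0087] 0.0002
pad [ 0.5873 -0.3721  0.006 ] 0.0003
[ 0.5251 -0.31    0.0069] [ 0.5242 -0.3097  0.009 ] yaw [13.19, 13.99, 103.89, 104.1]
```

Run:
```python
from h import *
go((.5245,-.3098,.12),193.6)
go((.5245,-.3098,.018),193.6)
```

```text
dx -72.0 dy -17.1 dz 81.3 roll -0.05
dx -71.8 dy -16.8 dz 183.3 roll -0.05
```

jog_arm:
  moves:
    - {"dx": -36, "dy": -8.5, "dz": 40, "roll": 0}
    - {"dx": -72, "dy": -17, "dz": 80, "roll": 0}
    - {"dx": -72, "dy": -17, "dz": 100, "roll": 0}
    - {"dx": -72, "dy": -17, "dz": 130, "roll": 0}
    - {"dx": -72, "dy": -17, "dz": 160, "roll": 0}
    - {"dx": -72, "dy": -17, "dz": 176, "roll": 0}
    - {"dx": -72, "dy": -17, "dz": 183, "roll": 0}
    - {"dx": -72, "dy": -17, "dz": 183, "roll": 0}
    - {"dx": -72, "dy": -17, "dz": 183, "roll": 0}

```text
time: 5.03
position: [0.5243, -0.3111, 0.0177]
orientation: [-3.14, 0.002, -2.907]
wrist_force: [0.3, 0.6, 0.3]
finger_gap: 1.001
```

Run:
```python
from h import *
s=arm.observe();print(s['time'],s['position'],s['orientation'],s['wrist_force'])
d=snap('wrist','w5')
```

```text
5.025 [ 0.52426266 -0.31105439  0.01771997] [-3.13998240e+00  1.60254637e-03 -2.90689056e+00] [0.31655523 0.5507837  0.29290074]
```

View pics/w5.png

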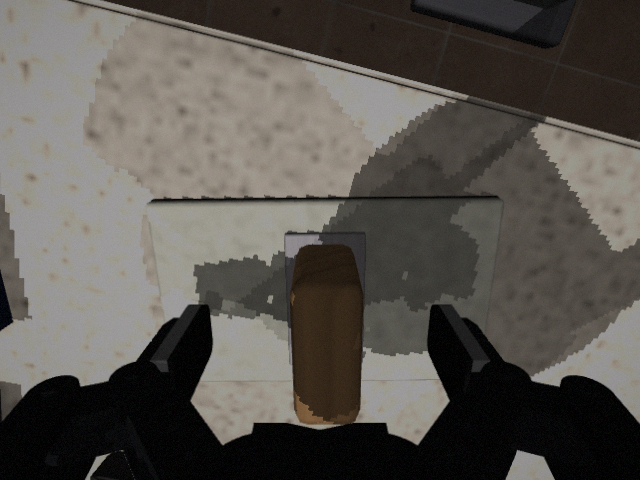

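The wooden grip (293–362 px) sits between the fingers (210 and 428 px) and is about 1 mm off centre. Closing.

jog_arm:
  moves:
    - {"dx": 0, "dy": 1.2, "dz": 0, "roll": 0}
    - {"dx": 0, "dy": 1.2, "dz": 0, "roll": 0}
    - {"dx": 0, "dy": 1.2, "dz": 0, "roll": 0}
    - {"dx": 0, "dy": 1.2, "dz": 0, "roll": 0}
    - {"dx": 0, "dy": 1.2, "dz": 0, "roll": 0}
    - {"dx": 0, "dy": 1.2, "dz": 0, "roll": 0}
    - {"dx": 0, "dy": 1.2, "dz": 0, "roll": 0}
  hand: 0
  force: 100

```text
time: 5.95
position: [0.5235, -0.3095, 0.0165]
orientation: [-3.141, 0.0, -2.907]
wrist_force: [1.0, -1.0, 3.4]
finger_gap: 0.266
```

jog_arm:
  moves:
    - {"dx": 0, "dy": 0, "dz": -20, "roll": 0}
    - {"dx": 0, "dy": 0, "dz": -60, "roll": 0}
    - {"dx": 0, "dy": 0, "dz": -120, "roll": 0}
    - {"dx": 0, "dy": 0, "dz": -150, "roll": 0}
    - {"dx": 0, "dy": 0, "dz": -150, "roll": 0}
    - {"dx": 0, "dy": 0, "dz": -150, "roll": 0}

```text
time: 6.7
position: [0.5226, -0.3089, 0.1642]
orientation: [3.139, -0.002, -2.907]
wrist_force: [0.3, 0.0, -2.5]
finger_gap: 0.268
```

Run:
```python
from h import *
s=arm.observe();print(s['time'],s['position'],s['orientation'],s['wrist_force'],s['torque'],s['finger_gap'])
d=snap('wrist','w6')
d=snap('scene','s6')
go((.40,-.05,.168),185)
go((.40,.06,.168),180)
go((.522,.157,.168),177.75)
```

```text
6.7 [ 0.52256245 -0.30893758  0.1642488 ] [ 3.13910618e+00 -2.17718358e-03 -2.90689442e+00] [ 0.28142542  0.02751221 -2.53256291] [-0.00738783  0.02362659  0.01693402] 0.26757515086340755
dx 58.9 dy 280.3 dz -3.3 roll 8.45
dx 33.3 dy 387.3 dz -3.0 roll 13.45
dx -107.9 dy 453.2 dz -3.2 roll 15.70
```

View pics/w6.png

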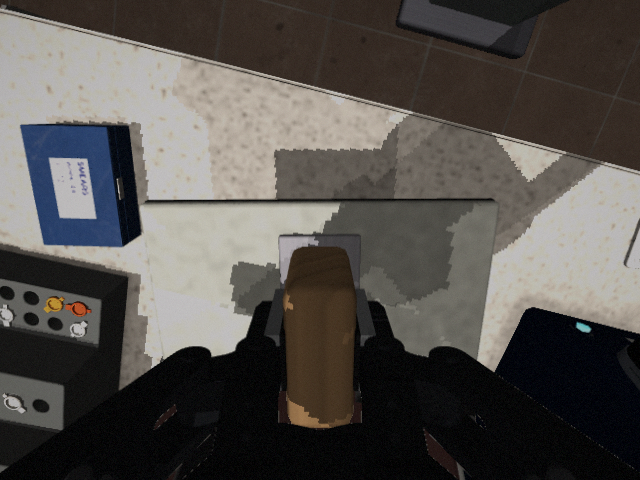

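Run:
```python
from h import *
S=load('scene0');A=load('w3');B=load('w2b')
print([onz(A,p,0.0).round(3) for p in [(372,303),(330,425),(425,318)]])
print([onz(B,p,0.0).round(3) for p in [(20,335),(150,332)]])
print([onz(S,p,0.0).round(3) for p in [(313,255),(285,222),(396,170)]])
print([onz(S,p,0.0).round(3) for p in [(277,261)]],'cass')
for p in [(.42,-.26),(.365,-.2),(.365,-.05),(.365,.12),(.44,.15),(.522,.157)]: go((*p,.165),{.42:190,.365:184,.44:178,.522:177.75}[p[0]])
```

```text
[array([ 0.569, -0.108,  0.   ]), array([ 0.76 , -0.112,  0.   ]), array([ 0.573, -0.04 , -0.   ])]
[array([ 0.572, -0.125,  0.   ]), array([0.572, 0.02 , 0.   ])]
[array([ 0.57 , -0.064,  0.   ]), array([ 0.587,  0.108, -0.   ]), array([ 1.065,  0.145, -0.   ])]
[array([ 0.474, -0.029,  0.   ])] cass
dx 88.3 dy 71.4 dz -0.9 roll 3.45
dx 127.8 dy 142.5 dz -0.5 roll 9.45
dx 92.9 dy 288.4 dz -0.1 roll 9.45
dx 53.4 dy 453.7 dz 0.3 roll 9.45
dx -26.5 dy 465.5 dz 0.1 roll 15.45
dx -107.9 dy 453.2 dz -0.2 roll 15.70
```

View pics/s6.png

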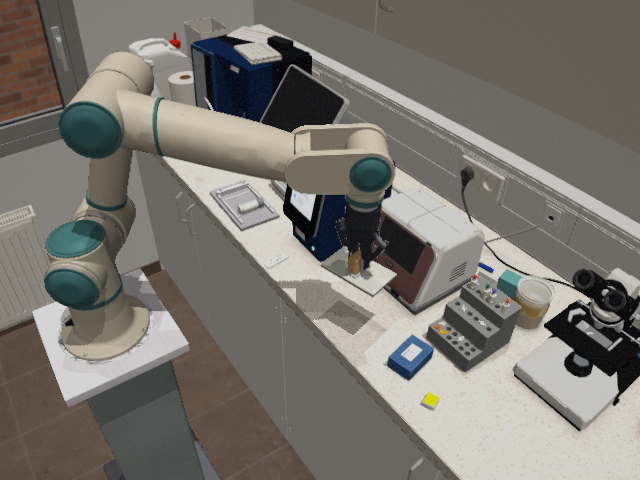

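jog_arm:
  moves:
    - {"dx": 45, "dy": 36, "dz": 0, "roll": 2}
    - {"dx": 88, "dy": 72, "dz": 0, "roll": 3.5}
    - {"dx": 94, "dy": 130, "dz": 0, "roll": 6}
    - {"dx": 80, "dy": 190, "dz": 0, "roll": 8}
    - {"dx": 66, "dy": 250, "dz": 0, "roll": 9.5}
    - {"dx": 52, "dy": 310, "dz": 0, "roll": 10.5}
    - {"dx": 38, "dy": 370, "dz": 0, "roll": 11.5}
    - {"dx": 20, "dy": 425, "dz": 0, "roll": 13}
    - {"dx": -10, "dy": 453, "dz": 0, "roll": 15.7}
    - {"dx": -60, "dy": 453, "dz": 0, "roll": 15.7}
    - {"dx": -108, "dy": 453, "dz": 0, "roll": 15.7}
    - {"dx": -108, "dy": 453, "dz": 0, "roll": 15.7}

```text
time: 8.3
position: [0.5237, 0.1565, 0.1623]
orientation: [-3.14, -0.006, 3.102]
wrist_force: [-0.9, -0.4, -2.6]
finger_gap: 0.267
```

jog_arm:
  moves:
    - {"dx": 0, "dy": 0, "dz": 0, "roll": 0}
    - {"dx": 0, "dy": 0, "dz": 0, "roll": 0}
    - {"dx": 0, "dy": 0, "dz": 0, "roll": 0}

```text
time: 8.68
position: [0.5226, 0.1561, 0.1669]
orientation: [3.141, 0.001, 3.102]
wrist_force: [0.6, -0.5, -1.9]
finger_gap: 0.266
```

Run:
```python
from h import *
s=arm.observe();print(s['time'],s['position'],s['orientation'],s['wrist_force'],s['torque'],s['joint_velocities'].round(3))
for n in ('wrist','side'): snap(n,n+'7')
s=arm.observe();print(s['position'],s['orientation'],s['wrist_force'])
go((.522,.157,.068),177.75)
```

```text
8.675 [0.52259287 0.15610538 0.16694199] [3.14122090e+00 1.01777148e-03 3.10219737e+00] [ 0.6420052  -0.54897474 -1.89846454] [-0.02944318  0.01394497 -0.02124263] [ 0.     0.003 -0.005 -0.002  0.001 -0.   ]
[0.52275894 0.15614809 0.16686264] [3.14124693e+00 9.05768944e-04 3.10220569e+00] [ 0.18866373 -0.8947725  -2.41954774]
dx 0.9 dy 0.8 dz 98.9 roll -0.01
```

View pics/wrist7.png

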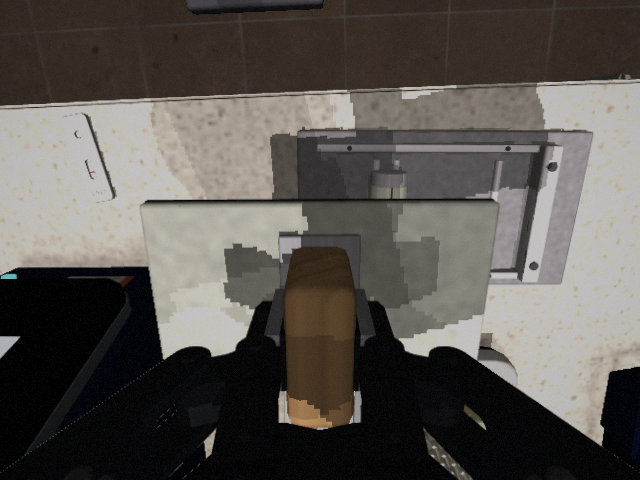

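View pics/side7.png

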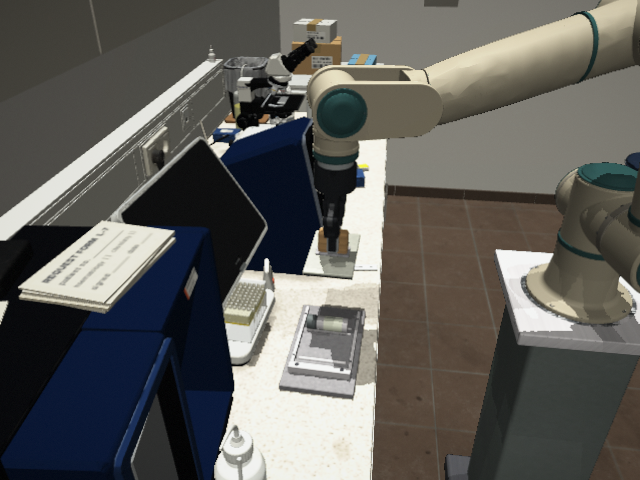

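jog_arm:
  moves:
    - {"dx": 1, "dy": 0.8, "dz": 30, "roll": 0}
    - {"dx": 1, "dy": 0.8, "dz": 60, "roll": 0}
    - {"dx": 1, "dy": 0.8, "dz": 85, "roll": 0}
    - {"dx": 1, "dy": 0.8, "dz": 97, "roll": 0}
    - {"dx": 1, "dy": 0.8, "dz": 103, "roll": 0}
    - {"dx": 1, "dy": 0.8, "dz": 104, "roll": 0}
    - {"dx": 1, "dy": 0.8, "dz": 104, "roll": 0}
    - {"dx": 1, "dy": 0.8, "dz": 104, "roll": 0}
    - {"dx": 1, "dy": 0.8, "dz": 104, "roll": 0}

```text
time: 9.9
position: [0.5223, 0.1571, 0.0627]
orientation: [3.141, 0.001, 3.102]
wrist_force: [0.3, 0.1, -2.3]
finger_gap: 0.267
```

jog_arm:
  moves:
    - {"dx": 0, "dy": 0, "dz": 1, "roll": 0}
    - {"dx": 0, "dy": 0, "dz": 2, "roll": 0}
    - {"dx": 0, "dy": 0, "dz": 2, "roll": 0}

```text
time: 10.28
position: [0.522, 0.1571, 0.0601]
orientation: [3.142, -0.0, 3.102]
wrist_force: [0.8, 0.1, -3.0]
finger_gap: 0.267
```

Run:
```python
from h import *
s=arm.observe();print(s['time'],s['position'],s['orientation'],s['wrist_force'],s['torque'])
snap('side','side8'); snap('wrist','wrist8')
b=cv2.imread('pics/side8.png')
cv2.imwrite('pics/z9.png',cv2.resize(b[200:400,270:390],None,fx=3,fy=3,interpolation=2))
```

```text
10.275 [0.52196671 0.15707394 0.06013843] [ 3.14156807e+00 -2.58081794e-04  3.10232745e+00] [ 0.79311073  0.05642205 -2.96553459] [ 0.05575147 -0.02208225  0.01409535]
```

View pics/z9.png

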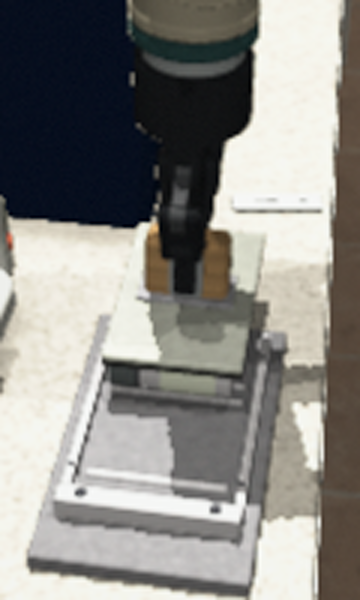

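View pics/wrist8.png

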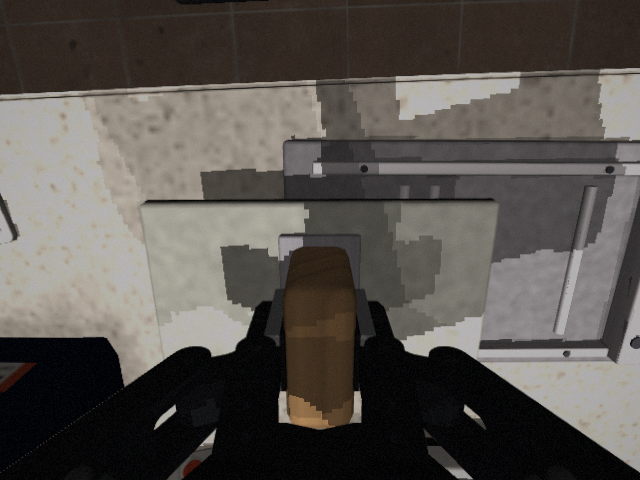

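The pad hovers over the canister, which peeks out below its far edge in the side view (zoom (180,378)). I'll step down to contact.

jog_arm:
  moves:
    - {"dx": 0, "dy": 0, "dz": 1, "roll": 0}
    - {"dx": 0, "dy": 0, "dz": 2, "roll": 0}
    - {"dx": 0, "dy": 0, "dz": 2, "roll": 0}
    - {"dx": 0, "dy": 0, "dz": 2, "roll": 0}

```text
time: 10.88
position: [0.5221, 0.1571, 0.0583]
orientation: [3.141, 0.0, 3.102]
wrist_force: [0.1, -0.3, -3.7]
finger_gap: 0.269
```

jog_arm:
  moves:
    - {"dx": 0, "dy": 0, "dz": 0.5, "roll": 0}
    - {"dx": 0, "dy": 0, "dz": 1, "roll": 0}
    - {"dx": 0, "dy": 0, "dz": 1, "roll": 0}
    - {"dx": 0, "dy": 0, "dz": 1, "roll": 0}

```text
time: 11.38
position: [0.522, 0.1571, 0.0573]
orientation: [3.141, -0.0, 3.102]
wrist_force: [-0.4, -0.6, -1.4]
finger_gap: 0.274
```

jog_arm:
  moves:
    - {"dx": 0, "dy": 0, "dz": 0.5, "roll": 0}
    - {"dx": 0, "dy": 0, "dz": 0.5, "roll": 0}
    - {"dx": 0, "dy": 0, "dz": 0.5, "roll": 0}

```text
time: 11.75
position: [0.5221, 0.157, 0.0568]
orientation: [3.142, -0.0, 3.102]
wrist_force: [-0.1, 0.2, -2.1]
finger_gap: 0.269
```

jog_arm:
  moves:
    - {"dx": 0, "dy": 0, "dz": 0.5, "roll": 0}
    - {"dx": 0, "dy": 0, "dz": 0.5, "roll": 0}
    - {"dx": 0, "dy": 0, "dz": 0.5, "roll": 0}

```text
time: 12.12
position: [0.5221, 0.1571, 0.0565]
orientation: [3.141, 0.0, 3.102]
wrist_force: [-0.8, -0.2, -0.2]
finger_gap: 0.266
```

Run:
```python
from h import *
s=arm.observe();print(s['time'],s['position'],s['orientation'],s['wrist_force'],s['torque'])
```

```text
12.125 [0.52214882 0.15714416 0.05649543] [3.14135036e+00 3.09542798e-04 3.10227226e+00] [-0.8465496  -0.22934906 -0.17673786] [0.07878676 0.0134086  0.0394063 ]
```

jog_arm:
  moves:
    - {"dx": 0, "dy": 0, "dz": 0.5, "roll": 0}
    - {"dx": 0, "dy": 0, "dz": 0.5, "roll": 0}
    - {"dx": 0, "dy": 0, "dz": 0.5, "roll": 0}

```text
time: 12.5
position: [0.5222, 0.1573, 0.0564]
orientation: [3.141, 0.001, 3.102]
wrist_force: [-3.3, 0.1, 5.3]
finger_gap: 0.269
```

jog_arm:
  moves:
    - {"dx": 0, "dy": 0, "dz": 0.5, "roll": 0}
    - {"dx": 0, "dy": 0, "dz": 0.5, "roll": 0}
    - {"dx": 0, "dy": 0, "dz": 0.5, "roll": 0}

```text
time: 12.88
position: [0.5223, 0.1574, 0.0563]
orientation: [3.141, 0.001, 3.102]
wrist_force: [-5.0, 1.0, 8.4]
finger_gap: 0.267
```

Run:
```python
from h import *
s=arm.observe();print(s['time'],s['position'],s['orientation'],s['wrist_force'],s['torque'])
```

```text
12.875 [0.52232029 0.15740389 0.05626272] [3.14070355e+00 8.43572184e-04 3.10243235e+00] [-4.99402801  0.95412907  8.376398  ] [0.49040486 0.7167251  0.19589809]
```

Contact push is about 10.8 N (8.4 measured plus the 2.4 N of pad weight), at roughly 6–8 N/mm. I'll start rolling over the first low rib, lifting with it.

jog_arm:
  moves:
    - {"dx": 0.1, "dy": 1, "dz": 0, "roll": 0}
    - {"dx": 0.2, "dy": 2, "dz": 0, "roll": 0}
    - {"dx": 0.2, "dy": 3, "dz": -0.1, "roll": 0}
    - {"dx": 0.2, "dy": 4, "dz": -0.2, "roll": 0}
    - {"dx": 0.2, "dy": 4, "dz": -0.2, "roll": 0}

```text
time: 13.5
position: [0.5225, 0.161, 0.0567]
orientation: [3.141, 0.001, 3.102]
wrist_force: [-3.7, -1.8, 9.5]
finger_gap: 0.267
```

jog_arm:
  moves:
    - {"dx": 0.1, "dy": 1, "dz": -0.2, "roll": 0}
    - {"dx": 0.1, "dy": 2, "dz": -0.4, "roll": 0}
    - {"dx": 0.1, "dy": 3, "dz": -0.6, "roll": 0}
    - {"dx": 0.1, "dy": 4, "dz": -0.7, "roll": 0}
    - {"dx": 0.1, "dy": 4, "dz": -0.7, "roll": 0}

```text
time: 14.12
position: [0.5226, 0.1652, 0.0573]
orientation: [3.141, 0.002, 3.102]
wrist_force: [-1.9, -1.5, 8.1]
finger_gap: 0.272
```

jog_arm:
  moves:
    - {"dx": 0, "dy": 1, "dz": -0.15, "roll": 0}
    - {"dx": 0, "dy": 2, "dz": -0.25, "roll": 0}
    - {"dx": 0, "dy": 4, "dz": -0.4, "roll": 0}
    - {"dx": 0, "dy": 6, "dz": -0.47, "roll": 0}
    - {"dx": 0, "dy": 8, "dz": -0.5, "roll": 0}
    - {"dx": 0, "dy": 8, "dz": -0.5, "roll": 0}

```text
time: 14.88
position: [0.5229, 0.1735, 0.0577]
orientation: [3.141, 0.002, 3.102]
wrist_force: [-2.3, 0.7, 7.2]
finger_gap: 0.264
```

jog_arm:
  moves:
    - {"dx": 0, "dy": 1.5, "dz": 0, "roll": 0}
    - {"dx": 0, "dy": 3, "dz": 0.1, "roll": 0}
    - {"dx": 0, "dy": 4.5, "dz": 0.2, "roll": 0}
    - {"dx": 0, "dy": 6, "dz": 0.35, "roll": 0}
    - {"dx": 0, "dy": 8, "dz": 0.55, "roll": 0}
    - {"dx": 0, "dy": 8, "dz": 0.55, "roll": 0}

```text
time: 15.62
position: [0.5233, 0.1818, 0.0572]
orientation: [3.14, 0.002, 3.103]
wrist_force: [-2.3, 1.6, 7.0]
finger_gap: 0.269
```

jog_arm:
  moves:
    - {"dx": 0, "dy": 1.5, "dz": 0.25, "roll": 0}
    - {"dx": 0, "dy": 3, "dz": 0.5, "roll": 0}
    - {"dx": 0, "dy": 4.5, "dz": 0.8, "roll": 0}
    - {"dx": 0, "dy": 6, "dz": 0.95, "roll": 0}
    - {"dx": 0, "dy": 8, "dz": 0.95, "roll": 0}
    - {"dx": 0, "dy": 8, "dz": 0.95, "roll": 0}

```text
time: 16.38
position: [0.5236, 0.1895, 0.0563]
orientation: [3.141, 0.002, 3.103]
wrist_force: [-3.3, 0.2, 7.2]
finger_gap: 0.268
```

jog_arm:
  moves:
    - {"dx": 0.1, "dy": 2, "dz": 0, "roll": 0}
    - {"dx": 0.2, "dy": 5, "dz": 0, "roll": 0}
    - {"dx": 0.2, "dy": 9, "dz": 0, "roll": 0}
    - {"dx": 0.2, "dy": 13, "dz": 0, "roll": 0}
    - {"dx": 0.2, "dy": 17, "dz": 0, "roll": 0}
    - {"dx": 0.2, "dy": 21, "dz": 0, "roll": 0}
    - {"dx": 0.2, "dy": 25, "dz": 0, "roll": 0}
    - {"dx": 0.2, "dy": 28, "dz": 0, "roll": 0}
    - {"dx": 0.2, "dy": 30, "dz": 0, "roll": 0}
    - {"dx": 0.2, "dy": 30, "dz": 0, "roll": 0}

```text
time: 17.62
position: [0.5247, 0.2195, 0.0564]
orientation: [3.141, 0.002, 3.102]
wrist_force: [-1.4, 1.4, 7.5]
finger_gap: 0.269
```

jog_arm:
  moves:
    - {"dx": 0.1, "dy": 2, "dz": 0, "roll": 0}
    - {"dx": 0.1, "dy": 5, "dz": 0, "roll": 0}
    - {"dx": 0.1, "dy": 9, "dz": 0, "roll": 0}
    - {"dx": 0.1, "dy": 13, "dz": 0, "roll": 0}
    - {"dx": 0.1, "dy": 17, "dz": 0, "roll": 0}
    - {"dx": 0.1, "dy": 21, "dz": 0, "roll": 0}
    - {"dx": 0.1, "dy": 25, "dz": 0, "roll": 0}
    - {"dx": 0.1, "dy": 29, "dz": 0, "roll": 0}
    - {"dx": 0.1, "dy": 33, "dz": 0, "roll": 0}
    - {"dx": 0.1, "dy": 37, "dz": 0, "roll": 0}
    - {"dx": 0.1, "dy": 40, "dz": 0, "roll": 0}
    - {"dx": 0.1, "dy": 40, "dz": 0, "roll": 0}

```text
time: 19.12
position: [0.5263, 0.2595, 0.0564]
orientation: [3.141, 0.002, 3.102]
wrist_force: [-0.8, 0.3, 7.0]
finger_gap: 0.267
```

Run:
```python
from h import *
s=arm.observe();print(s['time'],s['position'],s['orientation'],s['wrist_force'],s['torque'])
snap('side','side9'); snap('wrist','wrist9');snap('scene','scene9')
b=cv2.imread('pics/side9.png')
cv2.imwrite('pics/z10.png',cv2.resize(b[200:400,270:390],None,fx=3,fy=3,interpolation=2))
b=cv2.imread('pics/scene9.png')
cv2.imwrite('pics/z11.png',cv2.resize(b[150:240,190:300],None,fx=6,fy=6,interpolation=2))
```

```text
19.125 [0.52627703 0.2595104  0.05640239] [3.14057655e+00 2.43194555e-03 3.10245960e+00] [-0.80788417  0.33390924  7.02327278] [ 0.09260271  0.29417868 -0.05637012]
```

View pics/z10.png

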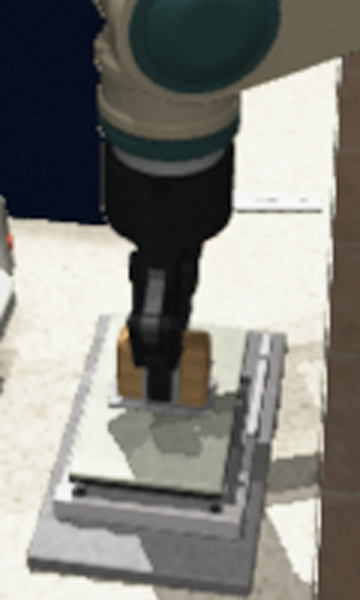

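View pics/wrist9.png

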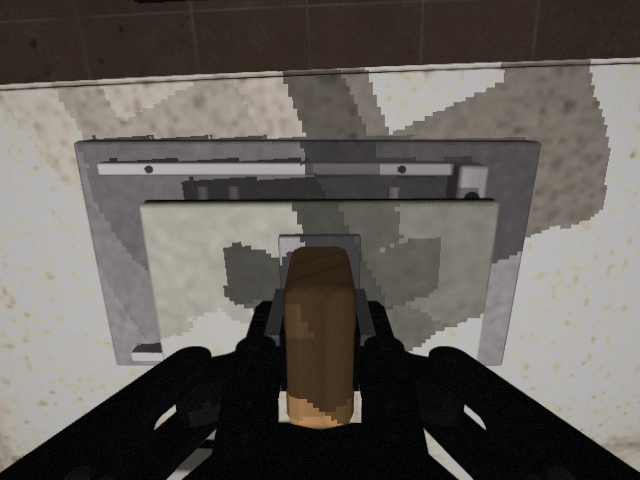

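View pics/z11.png

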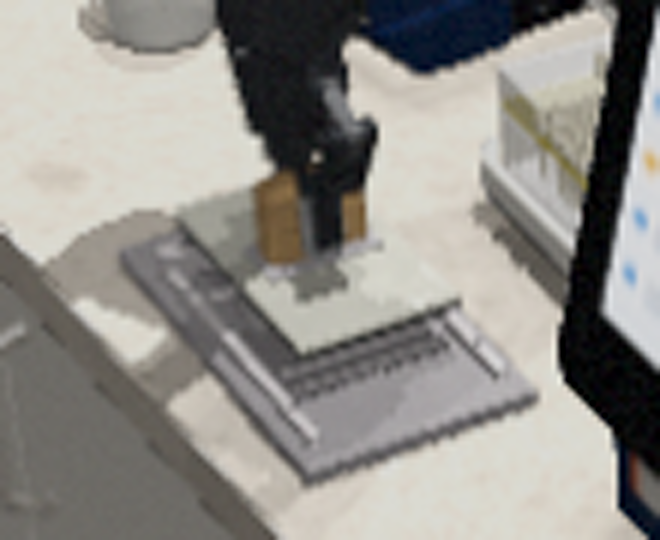

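All consistent: the push is about 9.4 N, and the pad is level and between the fences. The canister is hidden under the pad. On towards the high rib.

jog_arm:
  moves:
    - {"dx": 0, "dy": 2, "dz": 0, "roll": 0}
    - {"dx": 0, "dy": 5, "dz": 0, "roll": 0}
    - {"dx": 0, "dy": 9, "dz": 0, "roll": 0}
    - {"dx": 0, "dy": 13, "dz": 0, "roll": 0}
    - {"dx": 0, "dy": 17, "dz": 0, "roll": 0}
    - {"dx": 0, "dy": 21, "dz": 0, "roll": 0}
    - {"dx": 0, "dy": 25, "dz": 0, "roll": 0}
    - {"dx": 0, "dy": 28, "dz": 0, "roll": 0}
    - {"dx": 0, "dy": 30, "dz": 0, "roll": 0}
    - {"dx": 0, "dy": 30, "dz": 0, "roll": 0}

```text
time: 20.52
position: [0.5275, 0.2894, 0.0564]
orientation: [3.141, 0.003, 3.102]
wrist_force: [-1.8, -0.3, 6.5]
finger_gap: 0.266
```

Run:
```python
from h import *
s=arm.observe();print(s['time'],s['position'],s['orientation'],s['wrist_force'],s['torque'])
```

```text
20.525 [0.52747809 0.28940992 0.05643483] [3.14067033e+00 2.52176651e-03 3.10246321e+00] [-1.75703097 -0.29120863  6.54616012] [-0.05867251  0.22316329 -0.01162632]
```

jog_arm:
  moves:
    - {"dx": 0, "dy": 2, "dz": 0, "roll": 0}
    - {"dx": 0, "dy": 4, "dz": 0, "roll": 0}
    - {"dx": 0, "dy": 6, "dz": 0, "roll": 0}
    - {"dx": 0, "dy": 8, "dz": 0, "roll": 0}
    - {"dx": 0, "dy": 10, "dz": 0, "roll": 0}
    - {"dx": 0, "dy": 12, "dz": 0, "roll": 0}
    - {"dx": 0, "dy": 12, "dz": 0, "roll": 0}

```text
time: 21.4
position: [0.5279, 0.3014, 0.0564]
orientation: [3.141, 0.002, 3.102]
wrist_force: [-0.2, -0.1, 6.7]
finger_gap: 0.273
```

jog_arm:
  moves:
    - {"dx": 0, "dy": 1.5, "dz": 0, "roll": 0}
    - {"dx": 0, "dy": 3, "dz": 0, "roll": 0}
    - {"dx": 0, "dy": 4.5, "dz": 0, "roll": 0}
    - {"dx": 0, "dy": 6, "dz": 0, "roll": 0}
    - {"dx": 0, "dy": 6, "dz": 0, "roll": 0}

```text
time: 22.02
position: [0.5282, 0.3073, 0.0565]
orientation: [3.141, 0.003, 3.102]
wrist_force: [-0.4, 0.6, 6.6]
finger_gap: 0.269
```

jog_arm:
  moves:
    - {"dx": 0, "dy": 1, "dz": 0, "roll": 0}
    - {"dx": 0, "dy": 2, "dz": 0, "roll": 0}
    - {"dx": 0, "dy": 3, "dz": 0, "roll": 0}
    - {"dx": 0, "dy": 3, "dz": 0, "roll": 0}

```text
time: 22.52
position: [0.5283, 0.3102, 0.0564]
orientation: [3.141, 0.002, 3.102]
wrist_force: [-0.2, 1.4, 6.3]
finger_gap: 0.266
```

jog_arm:
  moves:
    - {"dx": 0, "dy": 1, "dz": 0, "roll": 0}
    - {"dx": 0, "dy": 2, "dz": 0, "roll": 0}
    - {"dx": 0, "dy": 2, "dz": 0, "roll": 0}

```text
time: 22.9
position: [0.5284, 0.3122, 0.0564]
orientation: [3.141, 0.002, 3.102]
wrist_force: [-0.3, 0.5, 6.3]
finger_gap: 0.264
```

jog_arm:
  moves:
    - {"dx": 0, "dy": 1, "dz": 0, "roll": 0}
    - {"dx": 0, "dy": 2, "dz": 0, "roll": 0}
    - {"dx": 0, "dy": 2, "dz": 0, "roll": 0}

```text
time: 23.28
position: [0.5285, 0.3139, 0.0564]
orientation: [-3.142, 0.002, 3.102]
wrist_force: [-1.3, -1.1, 6.7]
finger_gap: 0.266
```

Fy turning to −1.1 N shows the rib being met. I'll climb with small steps.

jog_arm:
  moves:
    - {"dx": 0, "dy": 0.7, "dz": 0, "roll": 0}
    - {"dx": 0, "dy": 1.4, "dz": -0.25, "roll": 0}
    - {"dx": 0, "dy": 2, "dz": -0.5, "roll": 0}
    - {"dx": 0, "dy": 2, "dz": -0.5, "roll": 0}

```text
time: 23.78
position: [0.5285, 0.3153, 0.0568]
orientation: [-3.14, 0.002, 3.102]
wrist_force: [-1.3, -3.1, 7.4]
finger_gap: 0.267
```

jog_arm:
  moves:
    - {"dx": 0, "dy": 0.7, "dz": -0.2, "roll": 0}
    - {"dx": 0, "dy": 1.4, "dz": -0.4, "roll": 0}
    - {"dx": 0, "dy": 2, "dz": -0.6, "roll": 0}
    - {"dx": 0, "dy": 2, "dz": -0.6, "roll": 0}

```text
time: 24.28
position: [0.5286, 0.3174, 0.0574]
orientation: [-3.141, 0.002, 3.102]
wrist_force: [-1.2, -2.3, 7.0]
finger_gap: 0.27
```

jog_arm:
  moves:
    - {"dx": 0, "dy": 1, "dz": -0.25, "roll": 0}
    - {"dx": 0, "dy": 2, "dz": -0.5, "roll": 0}
    - {"dx": 0, "dy": 3, "dz": -0.75, "roll": 0}
    - {"dx": 0, "dy": 3, "dz": -0.75, "roll": 0}

```text
time: 24.78
position: [0.5287, 0.3206, 0.0581]
orientation: [-3.141, 0.002, 3.102]
wrist_force: [-1.3, -2.2, 7.7]
finger_gap: 0.275
```

jog_arm:
  moves:
    - {"dx": 0, "dy": 1, "dz": -0.25, "roll": 0}
    - {"dx": 0, "dy": 2, "dz": -0.45, "roll": 0}
    - {"dx": 0, "dy": 3, "dz": -0.62, "roll": 0}
    - {"dx": 0, "dy": 4, "dz": -0.78, "roll": 0}
    - {"dx": 0, "dy": 4, "dz": -0.78, "roll": 0}

```text
time: 25.4
position: [0.5288, 0.3248, 0.0589]
orientation: [-3.141, 0.002, 3.102]
wrist_force: [-0.8, -1.3, 6.6]
finger_gap: 0.272
```

jog_arm:
  moves:
    - {"dx": 0, "dy": 1, "dz": -0.12, "roll": 0}
    - {"dx": 0, "dy": 2, "dz": -0.23, "roll": 0}
    - {"dx": 0, "dy": 3, "dz": -0.33, "roll": 0}
    - {"dx": 0, "dy": 4, "dz": -0.4, "roll": 0}
    - {"dx": 0, "dy": 4, "dz": -0.4, "roll": 0}

```text
time: 26.02
position: [0.529, 0.3289, 0.0594]
orientation: [3.141, 0.002, 3.102]
wrist_force: [-1.5, -1.9, 6.6]
finger_gap: 0.268
```

jog_arm:
  moves:
    - {"dx": 0, "dy": 1, "dz": -0.1, "roll": 0}
    - {"dx": 0, "dy": 2, "dz": -0.2, "roll": 0}
    - {"dx": 0, "dy": 3, "dz": -0.26, "roll": 0}
    - {"dx": 0, "dy": 4, "dz": -0.3, "roll": 0}
    - {"dx": 0, "dy": 4, "dz": -0.3, "roll": 0}

```text
time: 26.65
position: [0.5292, 0.3331, 0.0596]
orientation: [3.141, 0.002, 3.102]
wrist_force: [-0.9, -1.1, 6.2]
finger_gap: 0.268
```

jog_arm:
  moves:
    - {"dx": 0, "dy": 1, "dz": -0.03, "roll": 0}
    - {"dx": 0, "dy": 2, "dz": -0.05, "roll": 0}
    - {"dx": 0, "dy": 3, "dz": -0.05, "roll": 0}
    - {"dx": 0, "dy": 4, "dz": -0.05, "roll": 0}
    - {"dx": 0, "dy": 4, "dz": -0.05, "roll": 0}

```text
time: 27.28
position: [0.5293, 0.3372, 0.0596]
orientation: [3.141, 0.002, 3.102]
wrist_force: [0.0, -0.5, 6.0]
finger_gap: 0.269
```

jog_arm:
  moves:
    - {"dx": 0, "dy": 1, "dz": 0.05, "roll": 0}
    - {"dx": 0, "dy": 2, "dz": 0.1, "roll": 0}
    - {"dx": 0, "dy": 3, "dz": 0.15, "roll": 0}
    - {"dx": 0, "dy": 4, "dz": 0.2, "roll": 0}
    - {"dx": 0, "dy": 4, "dz": 0.2, "roll": 0}

```text
time: 27.9
position: [0.5295, 0.3413, 0.0593]
orientation: [3.141, 0.002, 3.102]
wrist_force: [0.4, 0.3, 4.3]
finger_gap: 0.266
```

jog_arm:
  moves:
    - {"dx": 0, "dy": 0.5, "dz": 0.3, "roll": 0}
    - {"dx": 0, "dy": 1.5, "dz": 0.45, "roll": 0}
    - {"dx": 0, "dy": 2.5, "dz": 0.6, "roll": 0}
    - {"dx": 0, "dy": 3.5, "dz": 0.8, "roll": 0}
    - {"dx": 0, "dy": 3.5, "dz": 0.8, "roll": 0}

```text
time: 28.52
position: [0.5297, 0.345, 0.0589]
orientation: [3.14, 0.003, 3.102]
wrist_force: [0.0, 1.1, 5.5]
finger_gap: 0.269
```

jog_arm:
  moves:
    - {"dx": 0, "dy": 1, "dz": 0.25, "roll": 0}
    - {"dx": 0, "dy": 2, "dz": 0.5, "roll": 0}
    - {"dx": 0, "dy": 3, "dz": 0.75, "roll": 0}
    - {"dx": 0, "dy": 3, "dz": 0.75, "roll": 0}

```text
time: 29.02
position: [0.5298, 0.3482, 0.0583]
orientation: [3.14, 0.003, 3.103]
wrist_force: [-0.2, 2.0, 6.6]
finger_gap: 0.265
```

jog_arm:
  moves:
    - {"dx": 0, "dy": 1, "dz": 0.25, "roll": 0}
    - {"dx": 0, "dy": 2, "dz": 0.5, "roll": 0}
    - {"dx": 0, "dy": 3, "dz": 0.75, "roll": 0}
    - {"dx": 0, "dy": 3, "dz": 0.75, "roll": 0}

```text
time: 29.52
position: [0.5299, 0.3513, 0.0575]
orientation: [3.14, 0.003, 3.103]
wrist_force: [-0.5, 2.4, 7.2]
finger_gap: 0.265
```

jog_arm:
  moves:
    - {"dx": 0, "dy": 1, "dz": 0.3, "roll": 0}
    - {"dx": 0, "dy": 2, "dz": 0.6, "roll": 0}
    - {"dx": 0, "dy": 3, "dz": 0.9, "roll": 0}
    - {"dx": 0, "dy": 3, "dz": 0.9, "roll": 0}

```text
time: 30.02
position: [0.53, 0.3545, 0.0566]
orientation: [3.139, 0.003, 3.103]
wrist_force: [-0.7, 2.8, 5.8]
finger_gap: 0.266
```

jog_arm:
  moves:
    - {"dx": 0, "dy": 1, "dz": 0.25, "roll": 0}
    - {"dx": 0, "dy": 2, "dz": 0.3, "roll": 0}
    - {"dx": 0, "dy": 3, "dz": 0.3, "roll": 0}
    - {"dx": 0, "dy": 3, "dz": 0.3, "roll": 0}

```text
time: 30.52
position: [0.5302, 0.3567, 0.0563]
orientation: [3.141, 0.003, 3.102]
wrist_force: [-0.4, -0.5, 7.1]
finger_gap: 0.267
```

Run:
```python
from h import *
s=arm.observe();print(s['time'],s['position'],s['orientation'],s['wrist_force'],s['torque'])
```

```text
30.525 [0.53016692 0.35669428 0.05634052] [3.14088626e+00 2.60210345e-03 3.10227325e+00] [-0.35383141 -0.48154632  7.08221402] [-0.43932806  0.27268349  0.00477381]
```

jog_arm:
  moves:
    - {"dx": 0, "dy": 1, "dz": 0, "roll": 0}
    - {"dx": 0, "dy": 2, "dz": 0, "roll": 0}
    - {"dx": 0, "dy": 2, "dz": 0, "roll": 0}

```text
time: 30.9
position: [0.5302, 0.3587, 0.0563]
orientation: [3.141, 0.003, 3.102]
wrist_force: [-0.9, -0.0, 7.4]
finger_gap: 0.263
```

jog_arm:
  moves:
    - {"dx": 0, "dy": 1, "dz": 0, "roll": 0}
    - {"dx": 0, "dy": 2, "dz": 0, "roll": 0}
    - {"dx": 0, "dy": 2, "dz": 0, "roll": 0}

```text
time: 31.28
position: [0.5303, 0.3599, 0.0562]
orientation: [-3.141, 0.002, 3.102]
wrist_force: [-1.7, -2.6, 8.7]
finger_gap: 0.27
```

Fy of −2.6 N after 202.5 mm of pad travel means the canister is against the stop. I'll lift off and look.

jog_arm:
  moves:
    - {"dx": 0, "dy": 0, "dz": -0.7, "roll": 0}
    - {"dx": 0, "dy": 0, "dz": -1.5, "roll": 0}
    - {"dx": 0, "dy": 0, "dz": -5, "roll": 0}
    - {"dx": 0, "dy": 0, "dz": -20, "roll": 0}
    - {"dx": 0, "dy": 0, "dz": -50, "roll": 0}
    - {"dx": 0, "dy": 0, "dz": -80, "roll": 0}
    - {"dx": 0, "dy": 0, "dz": -110, "roll": 0}
    - {"dx": 0, "dy": 0, "dz": -110, "roll": 0}
    - {"dx": 0, "dy": 0, "dz": -110, "roll": 0}

```text
time: 32.4
position: [0.5289, 0.3602, 0.1635]
orientation: [-3.141, -0.002, 3.102]
wrist_force: [-0.1, -0.1, -3.8]
finger_gap: 0.268
```

Run:
```python
from h import *
s=arm.observe();print(s['time'],s['position'],s['orientation'],s['wrist_force'],s['torque'])
snap('side','side10'); snap('wrist','wrist10');snap('scene','scene10')
b=cv2.imread('pics/side10.png')
cv2.imwrite('pics/z12.png',cv2.resize(b[200:400,270:390],None,fx=3,fy=3,interpolation=2))
b=cv2.imread('pics/scene10.png')
cv2.imwrite('pics/z13.png',cv2.resize(b[150:240,190:300],None,fx=6,fy=6,interpolation=2))
for p in [(.44,.2),(.40,.1),(.40,-.2),(.5,-.31)]: go((*p,.168),180)
```

```text
32.4 [0.52893734 0.36023834 0.163465  ] [-3.14067222e+00 -1.69428659e-03  3.10237375e+00] [-0.05748842 -0.10655217 -3.76993334] [0.03106564 0.05757498 0.03898478]
dx 82.5 dy -163.5 dz -4.6 roll -2.25
dx 118.5 dy -265.0 dz -4.3 roll -2.25
dx 106.7 dy -564.7 dz -3.9 roll -2.25
dx 2.5 dy -670.7 dz -4.0 roll -2.25
```

View pics/z12.png

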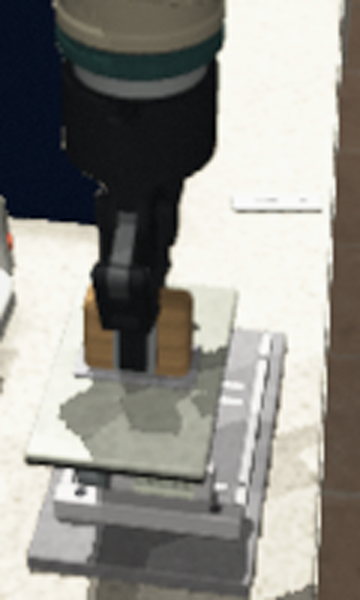

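View pics/z13.png

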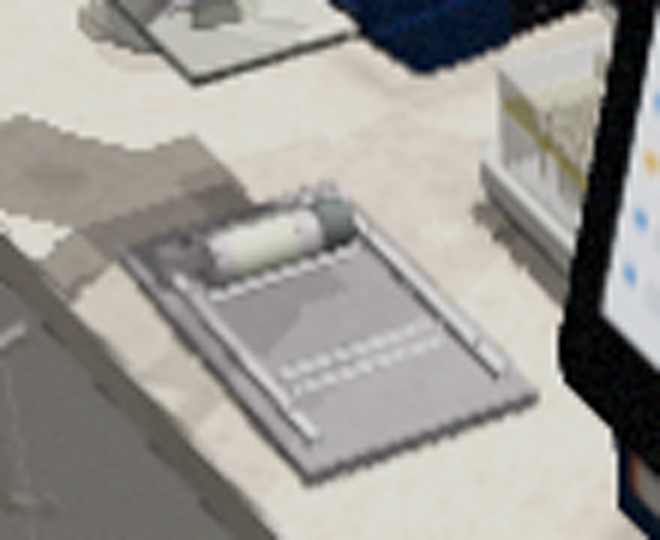

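View pics/wrist10.png

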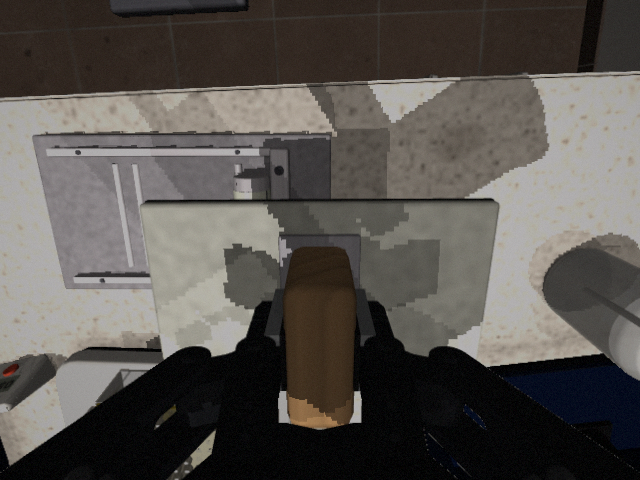

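The canister lies in the seat between the rib and the stop (zoom (275,240) in the scene view), and the board and fences are intact. I'll carry the pad back along the front to its bare place on the right.

jog_arm:
  moves:
    - {"dx": 20, "dy": -40, "dz": 0, "roll": 0}
    - {"dx": 46, "dy": -92, "dz": 0, "roll": 0}
    - {"dx": 72, "dy": -144, "dz": 0, "roll": 0}
    - {"dx": 95, "dy": -198, "dz": 0, "roll": 0}
    - {"dx": 113, "dy": -254, "dz": 0, "roll": -2}
    - {"dx": 118, "dy": -312, "dz": 0, "roll": -4}
    - {"dx": 116, "dy": -370, "dz": 0, "roll": -6}
    - {"dx": 114, "dy": -430, "dz": 0, "roll": -8}
    - {"dx": 112, "dy": -490, "dz": 0, "roll": -10}
    - {"dx": 108, "dy": -545, "dz": 0, "roll": -12}
    - {"dx": 90, "dy": -595, "dz": 0, "roll": -14}
    - {"dx": 70, "dy": -630, "dz": 0, "roll": -15.7}

```text
time: 34.05
position: [0.4344, -0.2685, 0.164]
orientation: [3.141, -0.001, -2.908]
wrist_force: [0.9, 0.0, -1.8]
finger_gap: 0.274
```

jog_arm:
  moves:
    - {"dx": 0, "dy": 0, "dz": 0, "roll": 0}
    - {"dx": 0, "dy": 0, "dz": 0, "roll": 0}

```text
time: 34.3
position: [0.4343, -0.2658, 0.164]
orientation: [3.14, -0.001, -2.907]
wrist_force: [0.8, 0.2, -1.7]
finger_gap: 0.269
```

Run:
```python
from h import *
s=arm.observe();print(s['time'],s['position'],s['orientation'],s['wrist_force'],s['torque'])
go((.5235,-.3095,.0165),193.44)
snap('wrist','w11')
```

```text
34.3 [ 0.43431931 -0.26577397  0.16401222] [ 3.13993217e+00 -1.03391910e-03 -2.90710130e+00] [ 0.80936938  0.17925397 -1.71621435] [ 0.01531139 -0.04489453 -0.00459051]
dx -76.7 dy -63.5 dz 147.3 roll -0.00
```

View pics/w11.png

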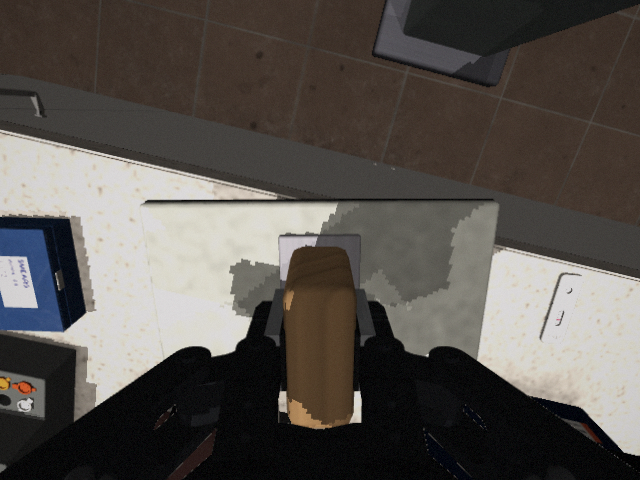

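jog_arm:
  moves:
    - {"dx": -38, "dy": -32, "dz": 0, "roll": 0}
    - {"dx": -77, "dy": -63.5, "dz": 10, "roll": 0}
    - {"dx": -77, "dy": -63.5, "dz": 50, "roll": 0}
    - {"dx": -77, "dy": -63.5, "dz": 90, "roll": 0}
    - {"dx": -77, "dy": -63.5, "dz": 120, "roll": 0}
    - {"dx": -77, "dy": -63.5, "dz": 137, "roll": 0}
    - {"dx": -77, "dy": -63.5, "dz": 144, "roll": 0}
    - {"dx": -77, "dy": -63.5, "dz": 145, "roll": 0}
    - {"dx": -77, "dy": -63.5, "dz": 145, "roll": 0}
    - {"dx": -77, "dy": -63.5, "dz": 145, "roll": 0}

```text
time: 35.6
position: [0.5249, -0.3105, 0.0209]
orientation: [-3.14, 0.001, -2.907]
wrist_force: [0.6, -0.6, -1.4]
finger_gap: 0.27
```

jog_arm:
  moves:
    - {"dx": 0, "dy": 0, "dz": 0.7, "roll": 0}
    - {"dx": 0, "dy": 0, "dz": 1.4, "roll": 0}
    - {"dx": 0, "dy": 0, "dz": 1.4, "roll": 0}

```text
time: 35.98
position: [0.5244, -0.3101, 0.0184]
orientation: [3.141, -0.0, -2.907]
wrist_force: [-0.0, -0.2, -2.5]
finger_gap: 0.267
```

jog_arm:
  moves:
    - {"dx": 0, "dy": 0, "dz": 0.7, "roll": 0}
    - {"dx": 0, "dy": 0, "dz": 1.4, "roll": 0}
    - {"dx": 0, "dy": 0, "dz": 1.4, "roll": 0}
    - {"dx": 0, "dy": 0, "dz": 1.4, "roll": 0}

```text
time: 36.48
position: [0.5244, -0.3102, 0.017]
orientation: [3.142, 0.0, -2.907]
wrist_force: [0.8, 0.7, -3.0]
finger_gap: 0.27
```

jog_arm:
  moves:
    - {"dx": 0, "dy": 0, "dz": 0.4, "roll": 0}
    - {"dx": 0, "dy": 0, "dz": 0.8, "roll": 0}
    - {"dx": 0, "dy": 0, "dz": 0.8, "roll": 0}
    - {"dx": 0, "dy": 0, "dz": 0.8, "roll": 0}

```text
time: 36.98
position: [0.5245, -0.3102, 0.0166]
orientation: [-3.142, 0.0, -2.907]
wrist_force: [-1.8, 1.3, 2.5]
finger_gap: 0.269
```

The pad stands on the worktop with about 5 N on it. Releasing, then retreating straight up.

jog_arm:
  moves:
    - {"dx": 0, "dy": 0, "dz": 0, "roll": 0}
    - {"dx": 0, "dy": 0, "dz": 0, "roll": 0}
    - {"dx": 0, "dy": 0, "dz": 0, "roll": 0}
    - {"dx": 0, "dy": 0, "dz": 0, "roll": 0}
    - {"dx": 0, "dy": 0, "dz": 0, "roll": 0}
    - {"dx": 0, "dy": 0, "dz": 0, "roll": 0}
    - {"dx": 0, "dy": 0, "dz": 0, "roll": 0}
  hand: 1

```text
time: 37.85
position: [0.5244, -0.3102, 0.0163]
orientation: [3.142, 0.0, -2.907]
wrist_force: [0.1, -0.5, -0.3]
finger_gap: 1.0
```

jog_arm:
  moves:
    - {"dx": 0, "dy": 0, "dz": -15, "roll": 0}
    - {"dx": 0, "dy": 0, "dz": -40, "roll": 0}
    - {"dx": 0, "dy": 0, "dz": -80, "roll": 0}
    - {"dx": 30, "dy": 0, "dz": -130, "roll": 0}
    - {"dx": 72, "dy": 17, "dz": -180, "roll": 0}
    - {"dx": 72, "dy": 17, "dz": -180, "roll": 0}
    - {"dx": 72, "dy": 17, "dz": -180, "roll": 0}

```text
time: 38.72
position: [0.4505, -0.3104, 0.197]
orientation: [-3.141, 0.001, -2.907]
wrist_force: [0.2, -0.6, -0.3]
finger_gap: 0.999
```

Run:
```python
from h import *
s=arm.observe();print(s['time'],s['position'],s['wrist_force'],s['finger_gap'])
snap('side','side12'); snap('wrist','w12');snap('scene','scene12')
b=cv2.imread('pics/side12.png')
cv2.imwrite('pics/z14.png',cv2.resize(b[160:400,260:390],None,fx=2.5,fy=2.5,interpolation=2))
```

```text
38.725 [ 0.45047391 -0.31041689  0.19701523] [ 0.20872614 -0.60652882 -0.32200714] 0.999455971788497
```

View pics/w12.png

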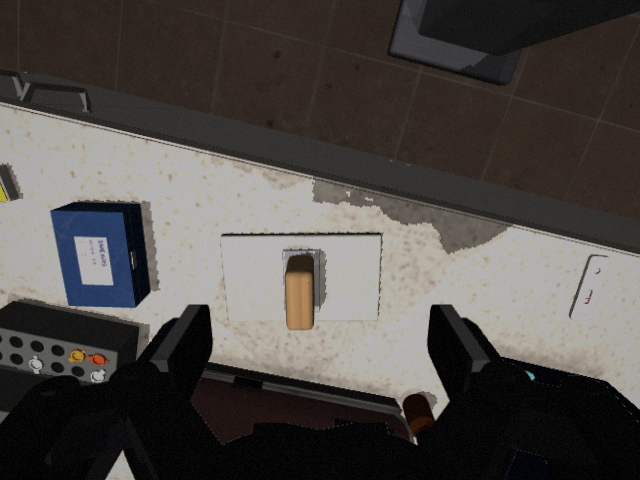

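View pics/z14.png

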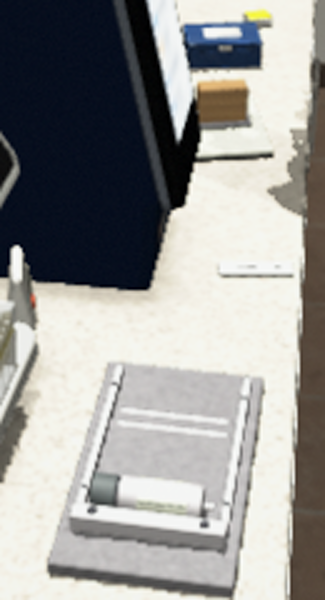

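View pics/scene12.png

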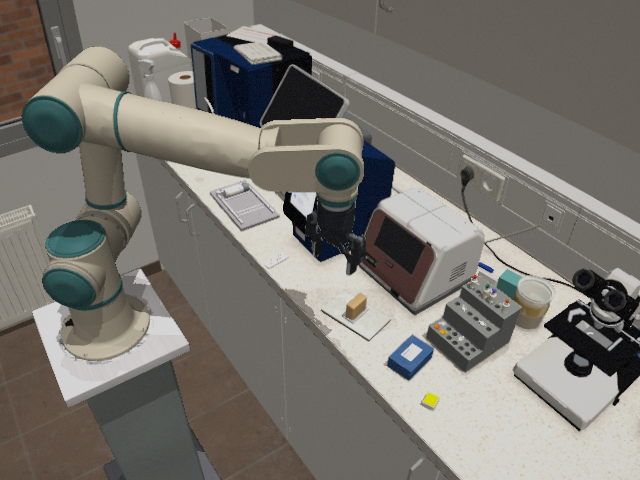

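The pad stands flat and free at (301,290) in the wrist view. The canister sits against the stop (zoom (148,493)), and the box, cassette and bottle are unmoved. One numeric check, then I'll hand in.

Run:
```python
from h import *
D=load('side12');c=lambda p,s,o:((p[0]+.5)/s-.5+o[0],(p[1]+.5)/s-.5+o[1])
P=[onz(D,c(p,2.5,(260,160)),.026) for p in [(92,488),(204,497)]];print(np.round(P,4),np.mean(P,0).round(4),np.linalg.norm(P[0]-P[1]))
print('side cam earlier read park y ~.2142 vs wrist .207; seat expected', .5287,.307)
arm.finish_job()
```

```text
[[0.5694 0.3088 0.026 ]
 [0.4885 0.3074 0.026 ]] [0.5289 0.3081 0.026 ] 0.08086669063509097
side cam earlier read park y ~.2142 vs wrist .207; seat expected 0.5287 0.307
the job is handed in; nothing more can be done
```

I rolled the canister under the hand pad from park, over the low rib and into the seat against the end stop, then handed the job in after about 39 s of the 72 s allowed. I set the pad down flat on its original bare spot and let go. The fingers did not touch the canister at any point.

**Push force:** the readings at the end of each move gave a push of about 7–12 N, allowing for the pad's weight. Force was not read between those moments. The rib lifted the pad by about 3.2 mm.

**Travel:** the pad moved 202.5 mm, just over the 200 mm needed for the 100 mm roll (about 1.1 turns). The turn itself is worked out from pad travel, since I did not track the label.

**Last checks:**
- The canister was measured at (0.529, 0.308) against an expected seat of (0.529, 0.307). The last pictures show it lying between the rib and the stop.
- The slide box, cassette and bottle looked unmoved. I never identified the timer in any picture, so I could not check it.
- The gripper was open and clear, with only noise on the wrist force.

**Disagreement:** the side camera read the parked canister about 7 mm further along y than the wrist camera. I used the wrist camera's values for park and seat. In the final check the side camera was within about 1 mm of the expected seat.

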